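# Jack up the balance slab and hold it

## Robot

A 6-joint arm with a two-finger parallel gripper is mounted at the origin on a cart in front of the work surface, level with it; the furniture and walls round the work are solid. World frame = base frame: x ahead of the robot, y to its left, z up, the work surface at z = 0. Lengths are in mm, angles in rad, forces in N, time in s.
With the tool pointing down it reaches from about 350 to 775 mm from the base axis. Payload 7.3 kg.
Tool frame: the origin (TCP) lies midway between the tips of the shut fingers; the grasp point (between the pads) lies 19 mm behind it (grasp_offset is the z of the grasp point in the tool frame, in mm); z points along the fingers, y is the direction in which the jaws open and shut (so a half turn about z gives the same grasp; the last joint's range is limited). The gripper opens to 92 mm and grips with 3 to 60 N. Pads are 19 mm wide; open, the fingers measure 130 mm over their backs; the gripper's body (75 mm by 190 mm) begins 47 mm behind the grasp point.
Start: joints at [1.106, 0.342, 1.524, -0, 1.275, -0.146], TCP at [164.536, 498.574, 192.841] pointing down, gripper open.
Joint ranges: [-2.53, 2.53], [-0.77, 2.02], [0.04, 2.7], [-1, 4.14], [0.28, 2.66], [-3.11, 3.11]. Speed limits (rad/s): [2.57, 2.57, 3.14, 3.14, 3.14, 3.14].

## Interface

Orientations are given as [roll, pitch, yaw] about the fixed x, y, z axes, in that order (R = Rz(yaw) Ry(pitch) Rx(roll)).
In Python, from plant import get_obs, capture, camera_model, close_job, boxes_of, regions_of, place_of, grasp_offset gives the robot as it stands. The module is installed in compiled form; this text tells all that it offers.
- The arm moves only by the tool send_rows, never from a script. Its argument "targets" is a list that holds one entry, the list of rows, each a list of 7 numbers: the turn, a rotation vector about the tool's x, y, z in degrees, then the shift along the tool's x, y, z in mm, then the closure, from -1 (fully open) to 1 (shut). A call has 1 to 5 rows; each row is the pose to reach, as a shift and turn from the pose commanded when the call began, along the tool's axes at that moment; what a row does not reach only later rows make up. A row lasts 1/12 s, in which the tool goes at most 41.7 mm and 7.16 degrees, less where a joint would pass 70% of its speed; a pose out of reach is approached as far as the arm can. A call with a gripper value outside its range is refused whole. The fingers move at their own pace and stop on an object; the grip force is fixed at half the most. Time passes only in rows, so rows that repeat a pose let the fingers close. It gives the time, the measured TCP pose, the force and the opening at its end, in the units of the state.
- get_obs(): the state, without advancing time (a new reading comes with each control period).
- capture(name): name is "side" or "top" or "wrist"; returns the picture (400x640x3 uint8, red, green, blue); there is no depth.
- camera_model(name): a dict with "K" (3x3 intrinsics, pixels), "world_to_cam" (4x4, takes a point from world to camera coordinates). Camera axes: x right, y up, looking along -z (the intrinsics and any distortion apply to the point x, -y, -z); pixel columns grow to the right and rows downward; lengths in mm; the calibration is good to about 2 mm. A picture is of the moment at which its call begins: read the wrist's pose just before it. camera_model takes no time and is no camera call; for the wrist camera it gives the pose at the moment of the call.
- close_job(): hands the job in, once; it reports no verdict.
Trained networks look in the newest picture that a camera, given by its name, has taken for a name from the list of things; names that differ only in an ending like _2 or _b are one class to them, and where a whole thing is asked for, a point or a joint stands for the part that bears it (a point fixed in the world has none). Each returns a list of dicts, best first, with "conf" (0 to 1); they miss things now and then, are a little off and sometimes report something else, mostly with a low value. They report only what shows in the picture. A call takes as long as a camera call.
- boxes_of(label, camera): "location" ([row, column] in pixels, amid what is visible of it).
- regions_of(label, camera): "region" (400x640 bool, what is visible of it) and "location" ([row, column] in pixels, amid what is visible of it).
- place_of(label, camera): "location" ([row, column] in pixels: a listed point, or the origin of a listed thing).
The state is a dict: "time": time; "joint_positions": joint angles; "dq": joint speeds; "tau": joint torques, N m; "tool_pos": TCP position; "tcp_rot": TCP orientation; "contact_force": force on the tool from outside, world axes, zero at the start; "moment": the same for the moment, N m; "grip_width": finger opening in mm.
Only numpy, scipy, OpenCV 4.12 (cv2) and the standard library are available. Lean on these libraries where they do the work, as an engineer would, in place of code of your own. Each camera call takes 0.05 s, during which the arm holds its last target.

## Task

One foot of the balance slab has to be changed, so raise its front end with the little lever jack: bring the jack in between the two front feet, standing flat, with its saddle centred under the round lift pad on the slab's lug. Make a trial lift first: press the jack handle down until the feet are well clear, let the handle all the way up again so that the slab is back down, then press the handle fully down and finish while still holding it down with the slab raised. Lift with the jack only, do not touch the slab with the robot or let it drop, and leave the weights on it and the things around where they are.

Things in the scene. Friction and masses are not known exactly. Their poses are not given: they have to be found in the camera images.
- balance_slab: Grey slab 200 x 160 x 40 mm carrying two slotted test weights, hinged at its far end. Origin on the worktop under the slab's centre, z up. Its x axis is level and runs from the lug end (-x) to the hinge end (+x): the direction in which the jack goes in, nose first. Slab underside at z = 30 mm, top at 70 mm; lug end face at x = -100 mm. This body (hinge bearings) stays put.
- lift_pad (a point): Centre of the underside of the round lift pad (32 mm across) under the steel lug (50 mm wide, to x = -167 mm of the slab, top at z = 66 mm). At x = -140 mm, y = 0 of the slab, 52 mm above the worktop while the slab is down. A round bolt head (14 mm across, top at 73 mm) on the lug marks the spot from above.
- slab_top (a joint): Slab hinge at its far end, 255 mm from the lift pad: 0 = standing on its feet, grows as the lug end rises (rad); about 0.075 with the jack's handle fully down.
- jack: Loose lever jack of bare steel, about 1 kg. Origin at the underside, z up, x axis from the handle end to the saddle end (nose). Base plate from x = -127 to +109 mm, 56 mm wide, 8 mm thick. Saddle column at x = +85 mm, grip block from x = -3 to +47 mm; handle pivot at x = -10 mm, z = 58 mm, the handle lies above the tail of the base plate.
- jack_grip (a point): Grip point in the jack's upright steel block (50 mm along the jack, 36 mm wide: grasp it across; top at z = 78 mm). The point is at x = +22 mm, y = 0, z = 60 mm of the jack, 63 mm behind the saddle's centre. A fixed machine about 310 mm tall stands some 0.1 m beyond the jack as seen from the robot: keep arm and gripper clear of it.
- saddle_top (a point): Centre of the top of the jack's saddle (round, 32 mm across, slightly domed), x = +85 mm, y = 0 of the jack; 42 mm above the jack's underside with the handle up, so it passes 10 mm under the lift pad; rises straight up 30 mm as the handle goes fully down (71 mm per rad of handle).
- handle_pedal (a point): Centre of the upper face of the flat pedal at the handle's free end (42 mm long, 40 mm wide, with a 3 mm lip at the very end), 116 mm from the handle's pivot. With the handle up it stands at about x = -113 mm of the jack, 111 mm above the worktop; fully down at x = -126 mm, 64 mm high.
- jack_handle (a joint): Jack handle angle, hinge across the jack: 0 = up (as it springs back by itself, damped, in about half a second), grows as it is pressed down, 0.42 rad = fully down on its stop. Saddle meets the lift pad at 0.14. Pressing takes 3 N at first and about 8 to 12 N under the slab's load, more if pressed fast.
- die_holder: Bystander: wooden block with two steel dies, 32 x 60 x 26 mm; origin at its underside.
- glass_beaker: Bystander: clear glass beaker, 52 mm across, 59 mm tall; origin at its underside.
- small_jar: Bystander: small jar with a white lid, 54 mm across, 75 mm tall; origin at its underside.
- tape_roll: Bystander: roll of tape lying flat, 82 mm across, 24 mm high; origin at its underside.
- front_feet (a point): Point on the worktop half-way between the slab's two round front feet (24 mm across, centres at x = -132, y = +63 and -63 mm of the slab, on grey arms that reach to x = -147 mm, tops at 52 mm): 102 mm clear between the feet.
- weight_a: Bystander: the larger slotted steel weight (63 mm across, 36 mm high) standing loose on the slab's rubber mat; origin at its underside.
- weight_b: Bystander: the smaller slotted steel weight (46 mm across, 28 mm high) standing loose on the slab's rubber mat; origin at its underside.

How it is judged (in metres and radians):
On the way, in this order (a step that is already met when the one before it is completed fails the run):
1. the jack stands flat with its saddle under the lift pad, handle up, slab down (horizontal distance between saddle_top and lift_pad below 0.01 m and height (world z) of jack below 0.004 m and angle between jack's own z axis and vertical below 0.05 rad and value of joint jack_handle below 0.08 rad and value of joint slab_top below 0.008 rad), for 0.2 s.
2. trial lift: the handle lifts the slab's feet clear (value of joint slab_top above 0.02 rad and value of joint jack_handle above 0.18 rad and contact force between jack and balance_slab above 1 N), for 0.1 s.
3. the handle is up again and the slab is back down on its feet (value of joint slab_top below 0.005 rad and value of joint jack_handle below 0.08 rad), for 0.1 s.
At the end, for the whole second after the job is handed in: Robot still pressing the jack handle down: handle above 0.36 rad of 0.42, over 2 N on the jack. Slab joint above 0.05 rad, at rest, carried by the saddle (over 2 N), which is within 14 mm of the lift pad's centre in plan. Jack flat on the worktop (within 4 mm, 0.05 rad) (value of joint jack_handle above 0.36 rad and value of joint slab_top above 0.05 rad and contact force between jack and balance_slab above 2 N and contact force between any of the fingers, the arm and jack above 2 N and horizontal distance between saddle_top and lift_pad below 0.014 m and height (world z) of jack below 0.004 m and angle between jack's own z axis and vertical below 0.05 rad and velocity of joint slab_top below 0.03 rad/s); the arm keeps its last pose, push and grip.
It fails at once if the robot pushes the slab itself (over 2 N) (contact force between any of the fingers, the arm and balance_slab above 2 N).
It fails at once if the slab is dropped (falls faster than 0.5 rad/s) (velocity of joint slab_top below -0.5 rad/s).
It fails at once if a bystanding thing is moved by more than 20 mm (distance of any of die_holder, glass_beaker, small_jar, tape_roll from where it was at the start of the episode above 0.02 m).
It fails at once if a weight slides about on the slab or falls off it (moved over 30 mm) (distance of any of weight_a, weight_b from where it was at the start of the episode above 0.03 m).
It also fails if it takes over 58 s, if anything falls off the work surface, if the arm or the gripper's body presses on something with over 40 N, if the wrist force passes 120 N, or if a joint passes its speed limit or range.

## Working session

There is one attempt and no reset: what is moved stays moved. The work goes in short steps, Python scripts to look and compute and a tool call to move; the robot and the scene stay as the last step left them, time stands still between calls to the robot, and variables do not carry over. Pictures are saved under pics/ and viewed, and the job is handed in when it is done.

Besides the shell and the picture viewer there is one more tool, called after ">>>" in YAML: its name, and indented under it one key for each argument. send_rows: Moves the arm, as the interface text tells. Its arguments: {"type":"object","properties":{"targets":{"type":"array","items":{"type":"array","items":{"type":"array","items":{"type":"number"}}}}},"required":["targets"]}

```bash
ls; mkdir -p pics; cat > h.py <<'E'
import numpy as np, cv2
from plant import *
from scipy.spatial.transform import Rotation as R
def save(name,fn):
    im=capture(name); cv2.imwrite('pics/'+fn,im[:,:,::-1]); return im
def ray(name,rc):
    m=camera_model(name); K=np.array(m['K']); T=np.array(m['world_to_cam'])
    r,c=rc; d=np.linalg.solve(K,[c,r,1.]); d=np.array([d[0],-d[1],-d[2]])
    Rm=T[:3,:3]; o=-Rm.T@T[:3,3]; return o,Rm.T@d
def onz(name,rc,z):
    o,d=ray(name,rc); return o+d*(z-o[2])/d[2]
def proj(name,p):
    m=camera_model(name); q=np.array(m['world_to_cam'])@np.append(p,1); q=np.array([q[0],-q[1],-q[2]]); u=np.array(m['K'])@q; u/=u[2]; return u[1],u[0]
E
python3 - <<'E'
from h import *
o=get_obs(); print(o)
print(grasp_offset if not callable(grasp_offset) else grasp_offset())
for c in ['side','top','wrist']:
    save(c,f'{c}0.png'); m=camera_model(c); print(c,m)
E
```

```text
pics
{'time': 0.0, 'joint_positions': array([ 1.10601534e+00,  3.42704039e-01,  1.52502914e+00,  6.30181889e-07,
        1.27538565e+00, -1.46010020e-01]), 'dq': array([-0.00022456,  0.00069473,  0.00054587,  0.00225156,  0.00042846,
       -0.00041867]), 'tau': array([-8.62434317e-04, -4.31244385e+01, -2.44219422e+01,  7.15573551e-02,
        5.60223078e-02, -1.40201573e-04]), 'tool_pos': array([164.30991929, 498.14062433, 192.15046592]), 'tcp_rot': array([-3.14008281e+00, -2.22641898e-04,  2.82282133e+00]), 'contact_force': array([-0.26589137, -0.92439521,  0.16444433]), 'moment': array([ 0.02290861, -0.043753  ,  0.05062589]), 'grip_width': 91.54445959222352}
-18.8
side {'K': array([[397.83880096,   0.        , 319.81316036],
       [  0.        , 397.83880096, 201.02898764],
       [  0.        ,   0.        ,   1.        ]]), 'world_to_cam': array([[-9.85556096e-01, -1.68843944e-01, -1.30730101e-02,
         5.97828796e+02],
       [ 6.05437142e-02, -4.23386420e-01,  9.03923890e-01,
        -1.25854483e+02],
       [-1.58157009e-01,  8.90076212e-01,  4.27493507e-01,
        -1.3
[... 448 characters left out ...]
2],
       [-5.14299976e-02,  1.13555235e-03,  9.98675956e-01,
        -1.36692189e+03],
       [ 0.00000000e+00,  0.00000000e+00,  0.00000000e+00,
         1.00000000e+00]])}
wrist {'K': array([[284.21111773,   0.        , 321.28765791],
       [  0.        , 284.21111773, 195.29906637],
       [  0.        ,   0.        ,   1.        ]]), 'world_to_cam': array([[ 3.14098738e-01,  9.49388482e-01, -1.86904467e-03,
        -5.24506168e+02],
       [-9.19678993e-01,  3.03779719e-01, -2.48814050e-01,
         3.08725958e+01],
       [-2.35653415e-01,  7.98711001e-02,  9.68549470e-01,
        -3.88621469e+02],
       [ 0.00000000e+00,  0.00000000e+00,  0.00000000e+00,
         1.00000000e+00]])}
```

View pics/side0.png

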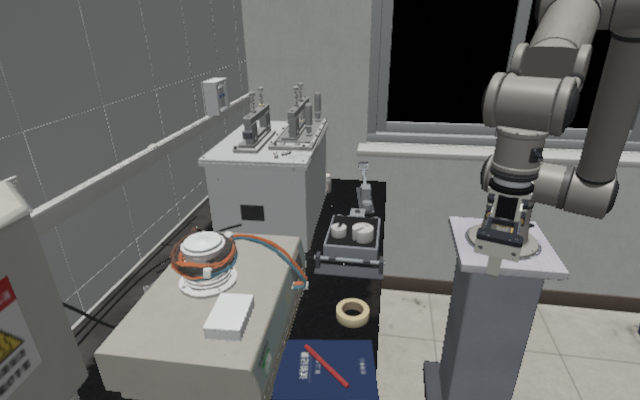

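View pics/top0.png

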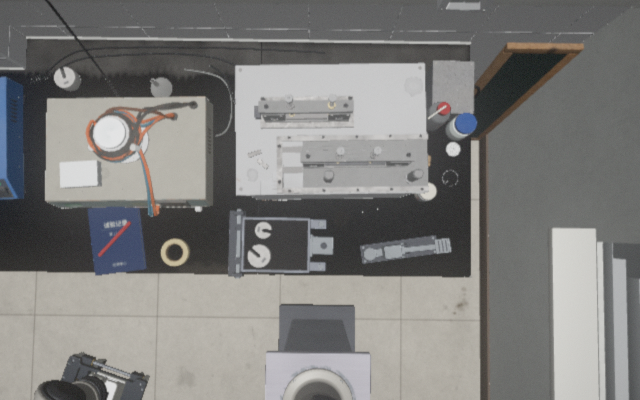

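View pics/wrist0.png

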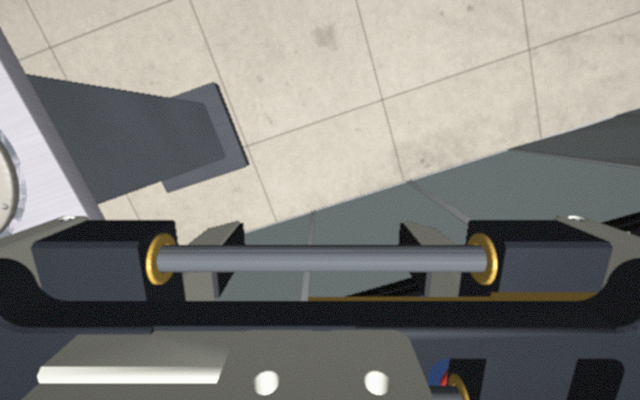

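```bash
python3 - <<'E'
from h import *
zs=dict(lift_pad=52,jack_grip=60,saddle_top=42,handle_pedal=111,front_feet=0,jack=0,balance_slab=0,die_holder=0,glass_beaker=0,small_jar=0,tape_roll=0,weight_a=72,weight_b=72)
for c in ['top','side']:
    for n,z in zs.items():
        for r in place_of(n,c)[:2]:
            print(c,n,round(r['conf'],2),np.round(r['location'],1),np.round(onz(c,r['location'],z),1))
print(get_obs()['time'])
E
```

```text
top lift_pad 0.62 [245.3 322.5] [477.8 -10.4  52. ]
top jack_grip 0.67 [252.4 389.7] [ 459.8 -208.3   60. ]
top saddle_top 0.55 [254.2 369. ] [ 452.8 -149.6   42. ]
top handle_pedal 0.56 [245.7 444.8] [ 483.1 -356.   111. ]
top jack 0.63 [246.7 396.7] [ 474.8 -239.8    0. ]
top balance_slab 0.59 [243.9 277.5] [478.7 127.2   0. ]
top die_holder 0.54 [160.4 420.8] [ 743.2 -313.7    0. ]
top small_jar 0.79 [190.3 421.4] [ 649.9 -315.7    0. ]
top tape_roll 0.98 [251.  177.8] [453.  433.2   0. ]
top weight_a 0.68 [228.6 263.9] [525.  161.8  72. ]
top weight_a 0.67 [258.5 259.1] [437.8 174.2  72. ]
top weight_b 0.68 [228.6 263.9] [525.  161.8  72. ]
top weight_b 0.67 [258.5 259.1] [437.8 174.2  72. ]
side lift_pad 0.69 [213.8 357.9] [474.6 -14.   52. ]
side jack_grip 0.77 [191.9 367.5] [ 452.5 -187.    60. ]
side saddle_top 0.41 [201.2 365.9] [ 454.9 -141.    42. ]
side handle_pedal 0.68 [191.3 365.1] [456.  -76.2 111. ]
side handle_pedal 0.58 [165.4 360.2] [ 493.7 -337.   111. ]
side front_feet 0.51 [192.4 364.5] [ 470.7 -315.3    0. ]
side jack 0.92 [199.2 362.8] [ 472.8 -247.1    0. ]
side jack 0.49 [190.4 365.8] [ 466.7 -336.9   -0. ]
side glass_beaker 0.5 [237.5 336.2] [539.  69.   0.]
side small_jar 0.53 [188.6 323.2] [ 648.5 -330.6    0. ]
side small_jar 0.23 [200.6 365.2] [ 462.4 -235.2    0. ]
side tape_roll 0.68 [317.2 353. ] [446.8 446.1   0. ]
side weight_a 0.75 [240.9 360.7] [449.1 198.8  72. ]
side weight_a 0.71 [190.5 324.9] [ 611.8 -150.5   72. ]
side weight_b 0.75 [240.9 360.7] [449.1 198.8  72. ]
side weight_b 0.71 [190.5 324.9] [ 611.8 -150.5   72. ]
1.45
```

```bash
python3 - <<'E'
import cv2
im=cv2.imread('pics/top0.png')
cv2.imwrite('pics/top0z.png',cv2.resize(im[195:285,225:465],None,fx=3.3,fy=3.3,interpolation=cv2.INTER_CUBIC))
im=cv2.imread('pics/side0.png')
cv2.imwrite('pics/side0z.png',cv2.resize(im[150:290,300:400],None,fx=4,fy=4,interpolation=cv2.INTER_CUBIC))
E
```

```text
(no output)
```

View pics/top0z.png

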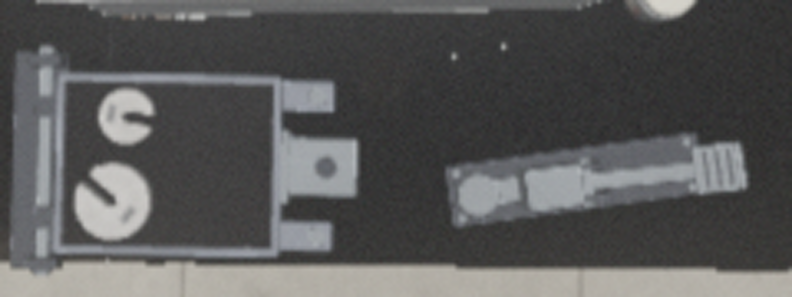

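View pics/side0z.png

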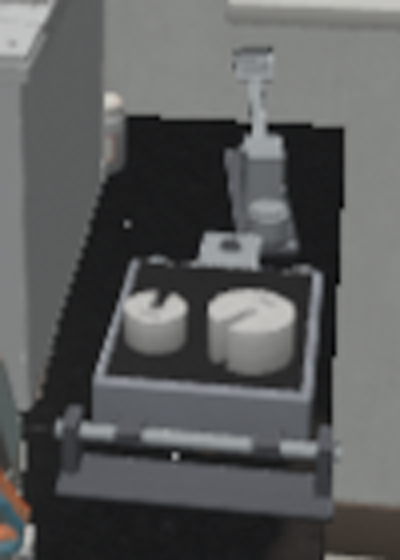

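```bash
python3 - <<'E'
from h import *
f=lambda u,v:(195+(v+.5)/3.3-.5,225+(u+.5)/3.3-.5)
P={}
for n,u,v,z in [('bolt',326,167,73),('saddle',480,195,42),('block',556,186,78),('pedal',719,167,111),('plA',447,168,8),('plB',457,227,8),('plC',691,135,8),('sl1',57,74,70),('sl2',280,78,70),('sl3',280,254,70),('sl4',57,252,70),('foot1',332,97,52),('foot2',330,237,52),('lug1',356,139,66),('lug2',356,197,66)]:
    P[n]=onz('top',f(u,v),z); print(n,np.round(P[n],1), np.round(proj('side',P[n])))
def ang(a,b): d=P[b]-P[a]; return np.degrees(np.arctan2(d[1],d[0]))
print(ang('block','saddle'),ang('pedal','saddle'),ang('pedal','block'),ang('plC','plA'))
print(ang('sl2','sl1'),ang('sl3','sl4'),ang('sl3','sl2')+90,ang('foot2','foot1')+90,ang('lug2','lug1')+90)
E
```

```text
bolt [478.7 -12.8  73. ] [208. 357.]
saddle [ 454.2 -152.9   42. ] [200. 366.]
block [ 464.8 -215.3   78. ] [185. 365.]
pedal [ 484.2 -349.6  111. ] [164. 363.]
plA [ 477.1 -126.3    8. ] [211. 359.]
plB [ 422.8 -136.     8. ] [210. 374.]
plC [ 510.5 -352.7    8. ] [187. 356.]
sl1 [557.9 227.1  70. ] [244. 323.]
sl2 [556.9  28.9  70. ] [213. 333.]
sl3 [401.5  26.8  70. ] [216. 379.]
sl4 [400.7 223.8  70. ] [247. 377.]
foot1 [540.9 -17.9  52. ] [212. 339.]
foot2 [415.5 -17.5  52. ] [214. 375.]
lug1 [503.6 -39.3  66. ] [206. 350.]
lug2 [452.3 -39.9  66. ] [207. 365.]
99.57533459145446 98.67204331448872 98.25039127327057 98.4031135224556
89.70891556057177 90.21374132671717 90.77365997700358 89.8520278995144 90.62360453087464
```

```bash
python3 - <<'E'
from h import *
for rc in [(195,236),(195,425),(66,236),(66,425)]: print(rc,onz('top',rc,310))
for rc in [(202,236),(207,428)]: print(rc,onz('top',rc,0))
for rc in [(164,207),(163,310),(122,326)]: print('side',rc,onz('side',rc,310))
print(onz('side',(258,312),0))
o=get_obs(); Rt=R.from_euler('xyz',o['tcp_rot']).as_matrix()
T=np.array(camera_model('wrist')['world_to_cam']); c=-T[:3,:3].T@T[:3,3]
print('cam in tool',Rt.T@(c-o['tool_pos']), 'look', Rt.T@(-T[2,:3]))
for n in ['glass_beaker','die_holder','small_jar','tape_roll']:
    for cam in ['top','side']:
        print(n,cam,[(round(b['conf'],2),np.round(b['location']),np.round(onz(cam,b['location'],30))) for b in boxes_of(n,cam)[:3]])
E
```

```text
(195, 236) [604.29054764 203.69640374 310.        ]
(195, 425) [ 610.18339164 -251.36349455  310.        ]
(66, 236) [920.20159516 210.602609   310.        ]
(66, 425) [ 926.42400406 -251.24829283  310.        ]
(202, 236) [606.20327567 257.68979222   0.        ]
(207, 428) [ 598.38408848 -336.13704221    0.        ]
side (164, 207) [875.19010077 248.80428479 310.        ]
side (163, 310) [595.03352056 203.043407   310.        ]
side (122, 326) [ 621.70081026 -250.37702404  310.        ]
[596.31336641 202.53988784   0.        ]
cam in tool [  66.38128832    0.39143613 -190.75040627] look [-2.48928696e-01 -9.49425390e-04  9.68521349e-01]
glass_beaker top []
glass_beaker side []
die_holder top []
die_holder side []
small_jar top [(0.74, array([194., 428.]), array([ 635., -327.,   30.]))]
small_jar side [(0.56, array([182., 328.]), array([ 628., -335.,   30.]))]
tape_roll top [(0.73, array([228., 263.]), array([528., 171.,  30.])), (0.56, array([255., 166.]), array([443., 461.,  30.]))]
tape_roll side [(0.74, array([315., 351.]), array([450., 475.,  30.]))]
```

```bash
cat >> h.py <<'E'
def rows(pos,yaw,n=1,p0=None,y0=None,rp=(np.pi,0)):
    o=get_obs(); Rt=R.from_euler('xyz',o['tcp_rot']) if y0 is None else R.from_euler('xyz',[np.pi,0,np.radians(y0)])
    p=o['tool_pos'] if p0 is None else np.array(p0)
    Rg=R.from_euler('xyz',[rp[0],rp[1],np.radians(yaw)])
    rv=np.degrees((Rt.inv()*Rg).as_rotvec()); d=Rt.inv().apply(np.array(pos)-p)
    print('total turn',np.round(rv,1),'shift',np.round(d,1),'dist',round(np.linalg.norm(d),1))
E
python3 - <<'E'
from h import *
rows((282,337,193),126.7,p0=[164.5,498.6,192.8],y0=161.74)
E
```

```text
total turn [ 0. -0. 35.] shift [-162.2 -116.6   -0.2] dist 199.8
```

>>> send_rows:
  targets:
    - [[0,0,7,-32,-23,0,-1],[0,0,14,-65,-47,0,-1],[0,0,21,-97,-70,0,-1],[0,0,28,-130,-93,0,-1],[0,0,35,-162,-117,0,-1]]

```text
time: 2.27
tool_pos: [282.5, 335.3, 193.0]
tcp_rot: [3.141, 0.0, 2.207]
contact_force: [0.8, -0.1, -0.8]
grip_width: 91.6
```

```bash
python3 - <<'E'
from h import *
o=get_obs();print(o['tool_pos'],np.degrees(o['tcp_rot']),o['joint_positions'])
rows((380,165,193),98.4,p0=[281.7,337,192.8],y0=126.74)
E
```

```text
[282.46465598 335.28936448 192.96811394] [1.79958124e+02 3.56449235e-04 1.26431173e+02] [ 6.95582669e-01  1.82345770e-01  1.74407708e+00 -5.31867398e-05
  1.21444061e+00  5.97572773e-02]
total turn [ 0.  -0.  28.3] shift [-196.6  -24.1   -0.2] dist 198.1
```

>>> send_rows:
  targets:
    - [[0,0,6,-39,-5,0,-1],[0,0,12,-79,-10,0,-1],[0,0,18,-118,-14,0,-1],[0,0,24,-157,-19,0,-1],[0,0,28.3,-197,-24,0,-1]]

```text
time: 2.68
tool_pos: [380.9, 162.7, 193.1]
tcp_rot: [3.141, -0.0, 1.713]
contact_force: [0.9, 0.6, -0.1]
grip_width: 91.8
```

```bash
python3 - <<'E'
from h import *
rows((423,-34,193),98.4,p0=[380,164.7,192.8],y0=98.44)
rows((463.6,-215.3,150),98.4,p0=[423,-34,192.8],y0=98.44)
E
```

```text
total turn [ 0. -0.  0.] shift [-2.029e+02  1.340e+01 -2.000e-01] dist 203.3
total turn [ 0. -0.  0.] shift [-185.3   13.6   42.8] dist 190.7
```

>>> send_rows:
  targets:
    - [[0,0,0,-40,3,0,-1],[0,0,0,-81,5,0,-1],[0,0,0,-122,8,0,-1],[0,0,0,-162,11,0,-1],[0,0,0,-203,13,0,-1]]

```text
time: 3.1
tool_pos: [423.1, -36.5, 193.1]
tcp_rot: [3.141, 0.0, 1.718]
contact_force: [1.2, 0.2, 0.8]
grip_width: 91.5
```

>>> send_rows:
  targets:
    - [[0,0,0,-40,3,0,-1],[0,0,0,-80,6,0,-1],[0,0,0,-120,9,10,-1],[0,0,0,-155,12,18,-1],[0,0,0,-185,13.6,20,-1]]

```text
time: 3.52
tool_pos: [463.2, -217.9, 171.6]
tcp_rot: [-3.141, -0.001, 1.717]
contact_force: [0.5, 0.0, -0.3]
grip_width: 92.1
```

```bash
python3 - <<'E'
from h import *
save('wrist','w1.png'); save('top','t1.png')
o=get_obs();print(o['time'],o['tool_pos'],np.degrees(o['tcp_rot']),o['joint_positions'],o['dq'])
for cam in ['wrist','top']:
  for n,z in dict(jack_grip=60,handle_pedal=111,saddle_top=42,jack=0,lift_pad=52).items():
    for r in place_of(n,cam)[:2]: print(cam,n,round(r['conf'],2),np.round(r['location']),np.round(onz(cam,r['location'],z),1))
E
```

```text
3.6167 [ 463.77993706 -219.49435637  171.82276209] [-1.79973423e+02  3.92007301e-02  9.81932200e+01] [-5.90925269e-01  3.38589387e-01  1.59018349e+00 -8.74175799e-04
  1.21270608e+00 -7.33617435e-01] [ 0.06172191 -0.04751831  0.05896434  0.02737038  0.02265051  0.04753362]
wrist jack_grip 0.89 [179. 325.] [ 466.5 -209.1   60. ]
wrist saddle_top 0.71 [121. 320.] [ 451.6 -147.9   42. ]
wrist jack 0.9 [188. 321.] [ 465.9 -231.6    0. ]
top jack_grip 0.91 [253. 390.] [ 459.2 -209.2   60. ]
top jack_grip 0.47 [246. 440.] [ 479.3 -356.5   60. ]
top handle_pedal 0.55 [255. 258.] [450.7 172.2 111. ]
top handle_pedal 0.41 [246. 439.] [ 483.1 -338.7  111. ]
top saddle_top 0.58 [245. 323.] [479.3 -12.4  42. ]
top saddle_top 0.43 [254. 370.] [ 452.6 -153.5   42. ]
top jack 0.63 [248. 398.] [ 471.7 -242.2    0. ]
top lift_pad 0.72 [245. 322.] [479.9  -8.9  52. ]
```

View pics/w1.png

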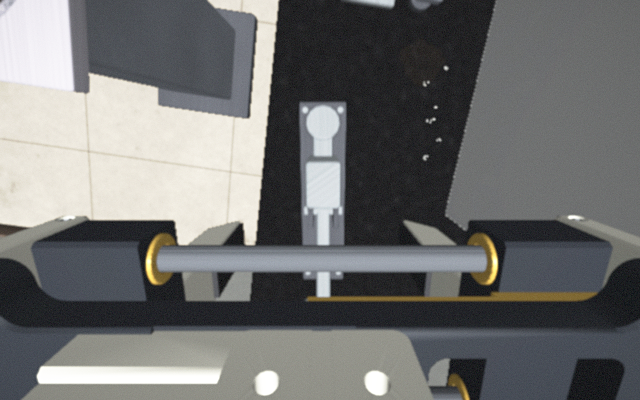

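View pics/t1.png

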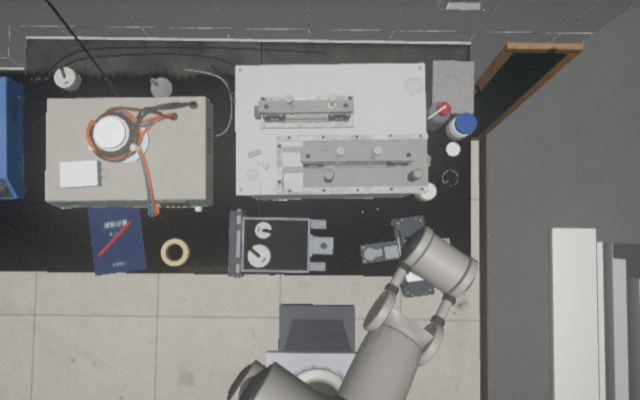

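```bash
python3 - <<'E'
from h import *
o=get_obs()
im=cv2.imread('pics/w1.png'); cv2.imwrite('pics/w1z.png',cv2.resize(im[90:290,240:400],None,fx=3,fy=3,interpolation=cv2.INTER_CUBIC))
for n,rc,z in [('block',(185.5,323),78),('blk near',(209,323),78),('blk far',(162.5,323),78),('saddle',(123.5,323),42),('plfar',(102,323),8),('lugend',(4,370),66)]: print(n,np.round(onz('wrist',rc,z),1))
a=onz('wrist',(102,301),8);b=onz('wrist',(102,347),8);print(a,b,np.linalg.norm(a-b))
E
```

```text
block [ 465.2 -211.    78. ]
blk near [ 468.9 -236.    78. ]
blk far [ 461.6 -187.5   78. ]
saddle [ 456.2 -149.9   42. ]
plfar [ 452.7 -125.5    8. ]
lugend [483.  -37.8  66. ]
[ 426.76437302 -129.33937404    8.        ] [ 481.00990786 -121.274743      8.        ] 54.84173888549726
```

View pics/w1z.png

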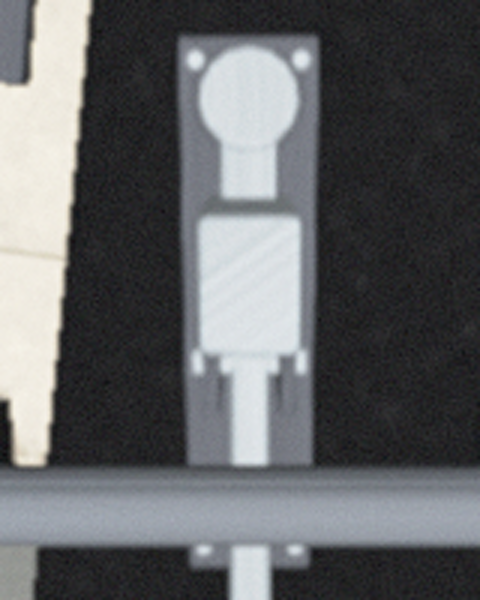

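>>> send_rows:
  targets:
    - [[0,0,0,0,0,30,-1],[0,0,0,0,0,50,-1],[0,0,0,0,0,60,-1],[0,0,0,0,0,60,-1]]

```text
time: 4.45
tool_pos: [462.3, -214.4, 110.9]
tcp_rot: [-3.138, -0.003, 1.718]
contact_force: [-0.2, -0.8, -0.4]
grip_width: 91.6
```

```bash
python3 - <<'E'
from h import *
o=get_obs();print(o['time'],o['tool_pos'],np.degrees(o['tcp_rot']),o['dq'])
rows((464.8,-213,41),98.4)
E
```

```text
4.45 [ 462.2965894  -214.39653083  110.8671853 ] [-1.79815573e+02 -1.72468105e-01  9.84518781e+01] [-4.49009312e-04 -3.29240921e-02 -5.48317581e-02 -2.75054516e-04
  4.62848257e-02  1.27719545e-05]
total turn [-0.2 -0.2  0.1] shift [ 0.8  2.9 69.9] dist 69.9
```

>>> send_rows:
  targets:
    - [[0,0,0,2,2,30,-1],[0,0,0,2,2,55,-1],[0,0,0,2,2,71,-1],[0,0,0,2,2,71,-1],[0,0,0,2,2,71,1]]

```text
time: 4.87
tool_pos: [465.6, -213.3, 42.4]
tcp_rot: [3.141, -0.0, 1.718]
contact_force: [0.4, -0.4, 0.5]
grip_width: 88.5
```

>>> send_rows:
  targets:
    - [[0,0,0,0,0,0,1],[0,0,0,0,0,0,1],[0,0,0,0,0,0,1],[0,0,0,0,0,0,1],[0,0,0,0,0,0,1]]

```text
time: 5.28
tool_pos: [465.5, -213.3, 42.4]
tcp_rot: [3.141, 0.001, 1.718]
contact_force: [0.5, 1.0, -0.0]
grip_width: 56.4
```

```bash
python3 - <<'E'
from h import *
save('wrist','w2.png'); save('side','s2.png')
o=get_obs();print(o['time'],o['tool_pos'],np.degrees(o['tcp_rot']),o['grip_width'],o['contact_force'],o['dq'])
E
```

```text
5.3833 [ 465.31681896 -213.22597835   42.0812081 ] [1.79978011e+02 1.32160671e-02 9.84355502e+01] 48.15316884224626 [-0.97858567 -0.60401521  0.30430203] [-0.00095804  0.00510878  0.00210801  0.00048154  0.00078259 -0.00082996]
```

View pics/w2.png

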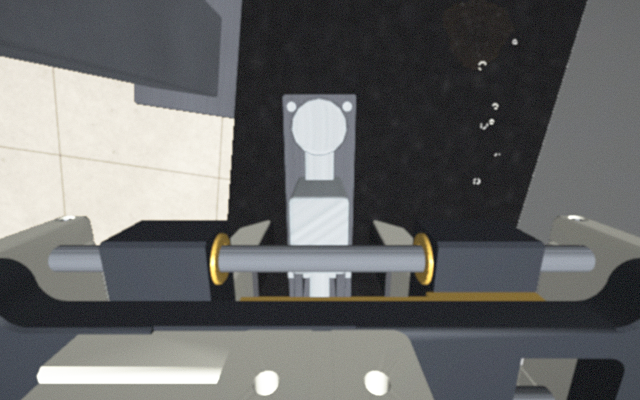

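View pics/s2.png

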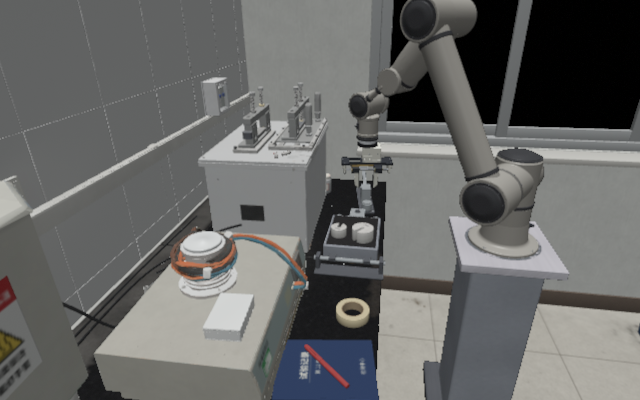

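>>> send_rows:
  targets:
    - [[0,0,0,0,0,0,1],[0,0,0,0,0,0,1],[0,0,0,0,0,0,1],[0,0,0,0,0,0,1]]

```text
time: 5.72
tool_pos: [464.5, -213.2, 41.7]
tcp_rot: [-3.14, -0.001, 1.718]
contact_force: [-4.7, -1.4, 2.7]
grip_width: 34.9
```

```bash
python3 - <<'E'
from h import *
save('wrist','w3.png')
o=get_obs();print(o['time'],o['tool_pos'],np.degrees(o['tcp_rot']),o['grip_width'],o['contact_force'])
for n,z in dict(jack_grip=60,saddle_top=42,jack=0).items():
    for r in place_of(n,'wrist')[:2]: print(n,round(r['conf'],2),np.round(r['location']),np.round(onz('wrist',r['location'],z),1))
im=cv2.imread('pics/w3.png'); cv2.imwrite('pics/w3z.png',cv2.resize(im[80:280,230:410],None,fx=3,fy=3,interpolation=cv2.INTER_CUBIC))
E
```

```text
5.7667 [ 464.51437093 -213.15371772   41.75741574] [-1.79930407e+02 -2.73977815e-02  9.84386603e+01] 34.489245638786656 [-4.9498167  -1.51029739  2.73399267]
jack_grip 0.97 [228. 322.] [ 465.  -212.9   60. ]
saddle_top 0.67 [129. 319.] [ 454.1 -151.4   42. ]
jack 0.6 [226. 321.] [ 467.3 -233.4    0. ]
```

View pics/w3z.png

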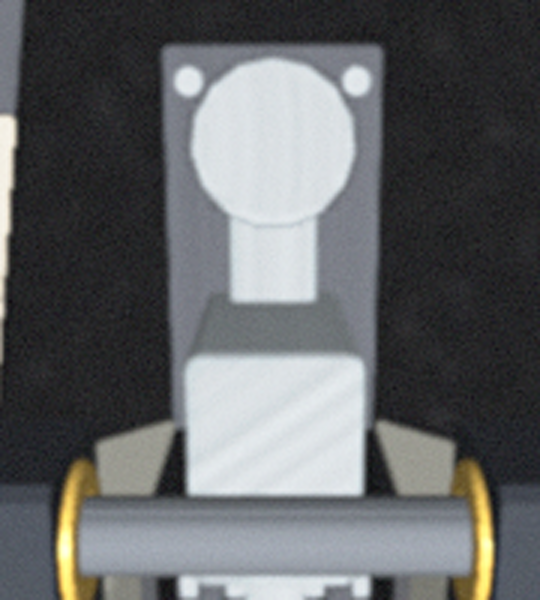

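```bash
python3 - <<'E'
from h import *
print(onz('wrist',(127,320.6),42), onz('wrist',(95.3,320.6),8))
o=get_obs();u=R.from_euler('xyz',o['tcp_rot']).apply([63,0,0]);print(o['tool_pos']+u)
E
```

```text
[ 455.16689618 -150.1117555    42.        ] [ 451.75311927 -127.86021058    8.        ]
[ 455.35625524 -150.83110587   41.80400317]
```

>>> send_rows:
  targets:
    - [[0,0,0,0,0,0,1],[0,0,0,0,0,0,1]]

```text
time: 6.08
tool_pos: [464.6, -213.2, 41.8]
tcp_rot: [-3.141, -0.0, 1.718]
contact_force: [-5.7, -0.3, 3.9]
grip_width: 34.9
```

>>> send_rows:
  targets:
    - [[0,0,1.5,10,4,0,1],[0,0,3.5,23,9,0,1],[0,0,5.5,37,14,0,1],[0,0,7.2,50,19,0,1],[0,0,8.2,60,23,0,1]]

```text
time: 6.5
tool_pos: [479.9, -150.4, 41.7]
tcp_rot: [3.14, 0.001, 1.573]
contact_force: [-1.2, -4.9, -1.9]
grip_width: 35.1
```

```bash
python3 - <<'E'
from h import *
save('wrist','w4.png'); save('top','t4.png')
o=get_obs();print(o['time'],o['tool_pos'],np.degrees(o['tcp_rot']),o['grip_width'],o['contact_force'])
E
```

```text
6.6 [ 479.98267064 -148.81939776   41.60223255] [ 1.79927961e+02 -7.77173034e-02  9.02656106e+01] 35.24182805536636 [ 1.81852772  5.17224432 -0.89604384]
```

View pics/w4.png

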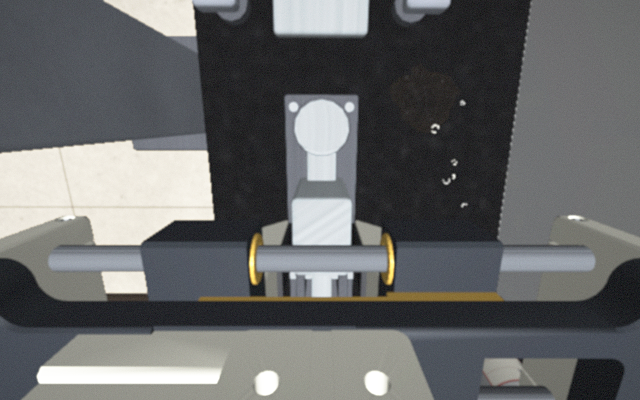

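View pics/t4.png

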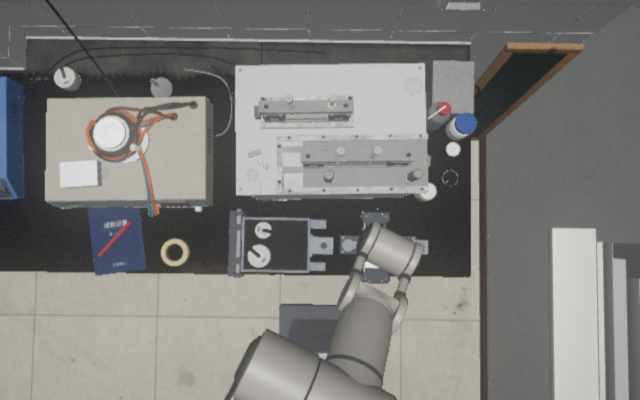

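```bash
python3 - <<'E'
from h import *
im=cv2.imread('pics/w4.png'); cv2.imwrite('pics/w4z.png',cv2.resize(im[0:140,180:460],None,fx=2.8,fy=2.8,interpolation=cv2.INTER_CUBIC))
for n,rc,z in [('saddle',(127,321.5),42),('nose',(95.3,321),8),('lugL',(36,274),66),('lugR',(36,368),66),('lugL',(5,272),66),('lugR',(5,368.5),66),]: print(n,np.round(onz('wrist',rc,z),1))
E
```

```text
saddle [480.2 -85.   42. ]
nose [479.7 -62.5   8. ]
lugL [454.8 -38.   66. ]
lugR [504.5 -37.8  66. ]
lugL [454.3 -23.5  66. ]
lugR [504.1 -23.3  66. ]
```

View pics/w4z.png

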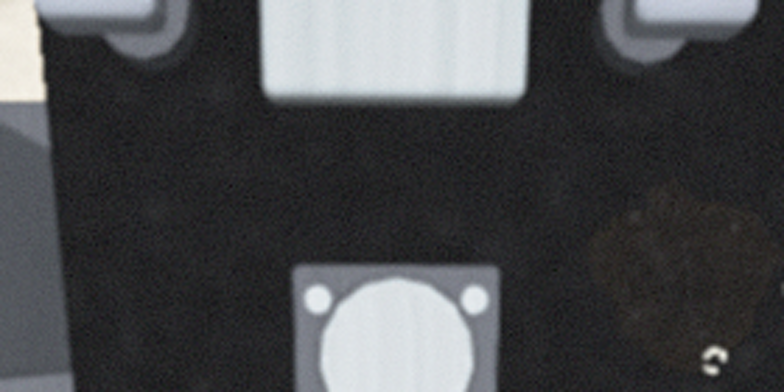

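>>> send_rows:
  targets:
    - [[0,0,0,14,-0.2,0,1],[0,0,0,30,-0.4,0,1],[0,0,0,46,-0.5,0,1],[0,0,0,62,-0.5,0,1],[0,0,0,70,-0.5,0,1]]

```text
time: 7.02
tool_pos: [478.6, -80.1, 41.7]
tcp_rot: [3.141, 0.0, 1.576]
contact_force: [0.0, -4.6, -3.4]
grip_width: 35.0
```

>>> send_rows:
  targets:
    - [[0,0,0,4,0,0,1],[0,0,0,4,0,0,1],[0,0,0,4,0,0,1]]

```text
time: 7.27
tool_pos: [478.4, -76.0, 41.6]
tcp_rot: [-3.141, -0.002, 1.575]
contact_force: [0.3, 3.8, -3.6]
grip_width: 34.8
```

```bash
python3 - <<'E'
from h import *
save('wrist','w5.png'); save('top','t5.png')
o=get_obs();print(o['time'],o['tool_pos'],np.degrees(o['tcp_rot']),o['grip_width'],o['contact_force'])
im=cv2.imread('pics/t5.png'); cv2.imwrite('pics/t5z.png',cv2.resize(im[195:285,225:465],None,fx=3.3,fy=3.3,interpolation=cv2.INTER_CUBIC))
E
```

```text
7.3667 [478.26439361 -76.23861297  41.61096624] [-1.79981524e+02 -6.89942603e-02  9.02090165e+01] 34.73186123476718 [ 1.38489767  5.19649382 -3.19985005]
```

View pics/w5.png

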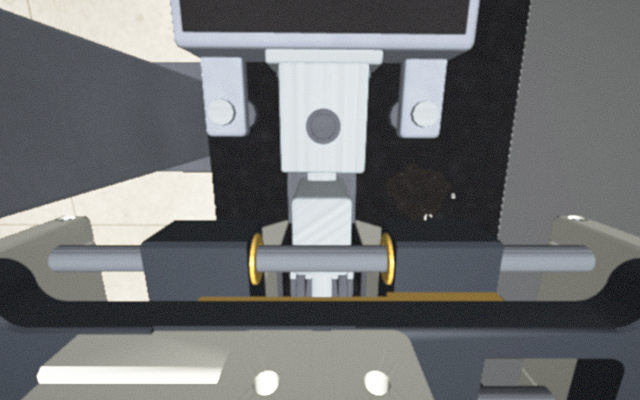

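View pics/t5z.png

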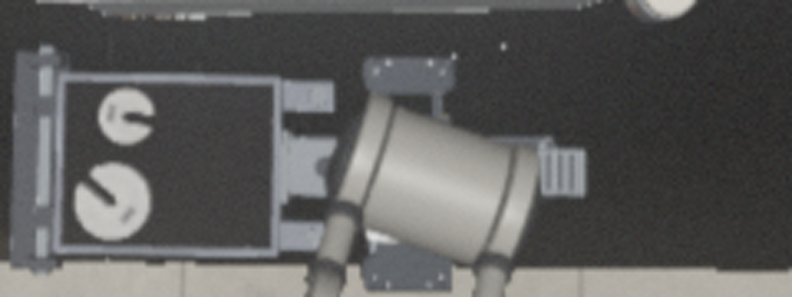

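```bash
python3 - <<'E'
from h import *
for n,rc,z in [('bolt',(126,322.7),73),('saddle(as in w4)',(127,321.5),42),('lugend',(172,322.5),66),('blockedge',(196,322),78)]: print(n,np.round(onz('wrist',rc,z),1))
o=get_obs();print(o['tool_pos']+R.from_euler('xyz',o['tcp_rot']).apply([63,0,0]))
E
```

```text
bolt [479.2 -11.4  73. ]
saddle(as in w4) [478.5 -12.4  42. ]
lugend [479.2 -38.   66. ]
blockedge [478.9 -49.6  78. ]
[478.03456868 -13.23907785  41.68682937]
```

>>> send_rows:
  targets:
    - [[0,0,0,0,0,0,-0.4],[0,0,0,0,0,0,-0.4],[0,0,0,0,0,0,-0.4],[0,0,0,0,0,0,-0.4],[0,0,0,0,0,0,-0.4]]

```text
time: 7.78
tool_pos: [478.5, -76.8, 42.0]
tcp_rot: [3.141, 0.0, 1.575]
contact_force: [0.1, 1.0, 0.4]
grip_width: 62.2
```

```bash
python3 - <<'E'
from h import *
save('wrist','w6.png')
o=get_obs();print(o['time'],o['tool_pos'],np.degrees(o['tcp_rot']),o['grip_width'],o['contact_force'])
E
```

```text
7.8333 [478.4478552  -76.68326235  41.95218377] [1.79980646e+02 9.15553590e-03 9.02260120e+01] 63.341081348066 [-0.7567566   0.00925698  0.23577954]
```

View pics/w6.png

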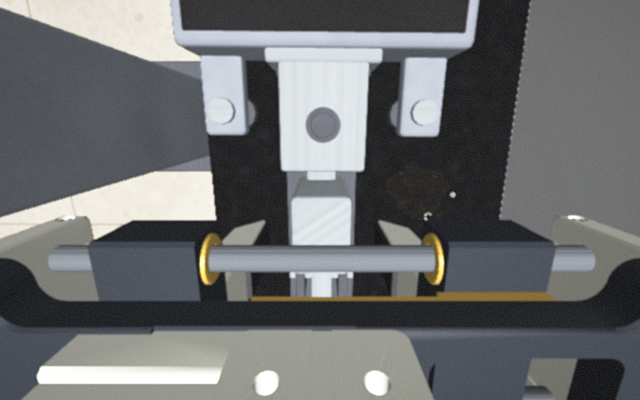

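>>> send_rows:
  targets:
    - [[0,0,0,0,0,-25,-0.4],[0,0,0,0,0,-60,-0.4],[0,0,0,0,0,-95,0.2],[0,0,0,-20,0,-115,1],[0,0,0,-45,0,-120,1]]

```text
time: 8.25
tool_pos: [480.6, -121.6, 166.1]
tcp_rot: [3.135, 0.003, 1.578]
contact_force: [-0.2, -0.6, 0.8]
grip_width: 49.1
```

>>> send_rows:
  targets:
    - [[0,0,0,-30,0,0,1],[0,0,0,-60,0,0,1],[0,0,0,-80,0,0,1],[0,0,0,-90,0,0,1],[0,0,0,-90,0,0,1]]

```text
time: 8.67
tool_pos: [478.7, -213.2, 161.6]
tcp_rot: [-3.142, 0.0, 1.572]
contact_force: [-0.4, 0.3, 0.1]
grip_width: 15.9
```

```bash
python3 - <<'E'
from h import *
save('wrist','w7.png'); save('top','t7.png')
o=get_obs();print(o['time'],o['tool_pos'],np.degrees(o['tcp_rot']),o['grip_width'],o['contact_force'])
for cam in ['wrist','top']:
  for n,z in dict(jack_grip=60,handle_pedal=111,saddle_top=42,jack=0,lift_pad=52).items():
    for r in place_of(n,cam)[:2]: print(cam,n,round(r['conf'],2),np.round(r['location']),np.round(onz(cam,r['location'],z),1))
im=cv2.imread('pics/t7.png'); cv2.imwrite('pics/t7z.png',cv2.resize(im[195:285,225:465],None,fx=3.3,fy=3.3,interpolation=cv2.INTER_CUBIC))
E
```

```text
8.7667 [ 478.69369139 -210.71972872  161.58355965] [-1.79973354e+02 -5.71091706e-02  9.02076952e+01] 7.8245904061974985 [ 0.47376293 -0.77436571 -0.05083937]
wrist jack_grip 0.62 [ 42. 322.] [478.7 -71.1  60. ]
wrist handle_pedal 0.83 [194. 322.] [ 480.  -203.8  111. ]
wrist jack 0.62 [ 80. 318.] [474.6 -96.1   0. ]
top jack_grip 0.73 [245. 342.] [478.6 -69.2  60. ]
top handle_pedal 0.71 [249. 392.] [ 473.  -206.1  111. ]
top saddle_top 0.47 [247. 344.] [472.1 -73.6  42. ]
top jack 0.61 [244. 350.] [482.8 -95.9   0. ]
top lift_pad 0.92 [246. 324.] [474.7 -14.6  52. ]
```

View pics/w7.png

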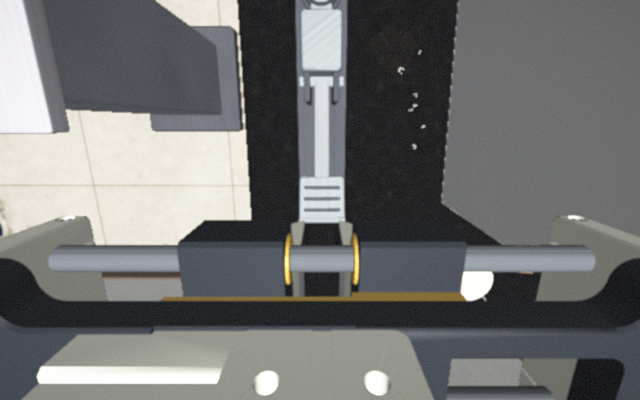

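View pics/t7z.png

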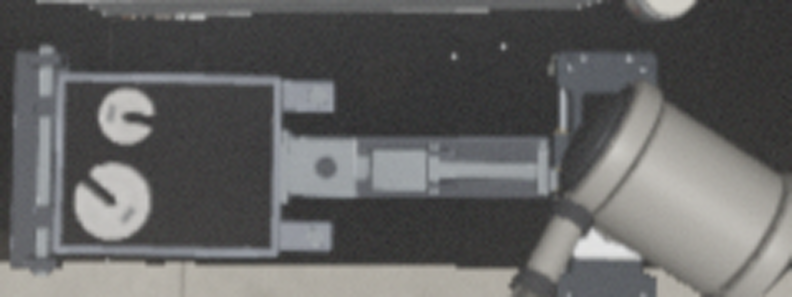

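```bash
python3 - <<'E'
from h import *
f=lambda u,v:(195+(v+.5)/3.3-.5,225+(u+.5)/3.3-.5)
b=onz('top',f(399,170),78);q=onz('top',f(326,167),73);print('block',b,'bolt',q,'saddle-pad',b[:2]+[0,63]-q[:2])
for r in (178,199,221): print(r,onz('wrist',(r,322),111),onz('wrist',(r,322),105),onz('wrist',(r,322),118))
print(onz('wrist',(67,322),78),onz('wrist',(10,322),78))
E
```

```text
block [477.03855063 -77.00762796  78.        ] bolt [478.69012374 -12.80205811  73.        ] saddle-pad [-1.6515731  -1.20556985]
178 [ 479.78280602 -191.09107735  111.        ] [ 479.79925534 -192.2559835   105.        ] [ 479.76361516 -189.73202018  118.        ]
199 [ 479.86626259 -209.90243285  111.        ] [ 479.88478424 -211.53445074  105.        ] [ 479.84465399 -207.99841198  118.        ]
221 [ 479.95718866 -230.39743878  111.        ] [ 479.97796813 -232.53837576  105.        ] [ 479.93294594 -227.89967897  118.        ]
[479.42572879 -96.61931592  78.        ] [479.22591686 -51.58111646  78.        ]
```

>>> send_rows:
  targets:
    - [[0,0,0,-1,0.8,20,1],[0,0,0,-1,0.8,35,1],[0,0,0,-1,0.8,38,1],[0,0,0,-1,0.8,38,1]]

```text
time: 9.6
tool_pos: [479.1, -212.0, 122.9]
tcp_rot: [-3.14, -0.001, 1.575]
contact_force: [0.7, 1.2, -0.4]
grip_width: 0.3
```

>>> send_rows:
  targets:
    - [[0,0,0,-1,0,4,1],[0,0,0,-1.5,0,8,1],[0,0,0,-2,0,12,1],[0,0,0,-2,0,12,1]]

```text
time: 9.93
tool_pos: [479.5, -214.5, 111.4]
tcp_rot: [-3.141, -0.0, 1.575]
contact_force: [0.2, -0.4, -0.4]
grip_width: 0.4
```

```bash
python3 - <<'E'
from h import *
save('wrist','w8.png'); save('side','s8.png')
o=get_obs();print(o['time'],o['tool_pos'],np.degrees(o['tcp_rot']),o['grip_width'],o['contact_force'])
im=cv2.imread('pics/s8.png'); cv2.imwrite('pics/s8z.png',cv2.resize(im[130:290,290:410],None,fx=3.7,fy=3.7,interpolation=cv2.INTER_CUBIC))
E
```

```text
10.0333 [ 479.7338451  -214.47956191  111.87537667] [ 1.79994842e+02 -3.77521195e-03  9.02292617e+01] 0.23422632949422148 [-0.12167434 -0.36265475 -0.23754707]
```

View pics/w8.png

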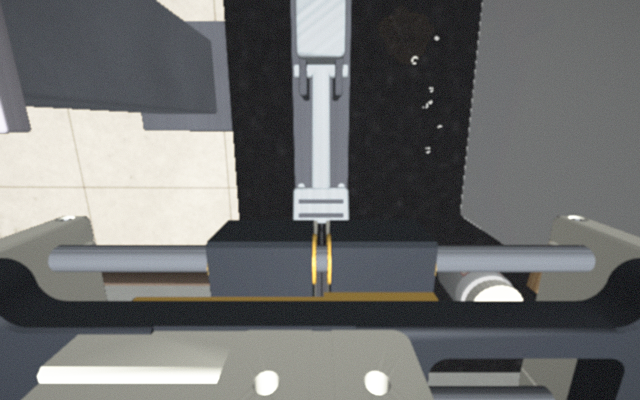

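View pics/s8z.png

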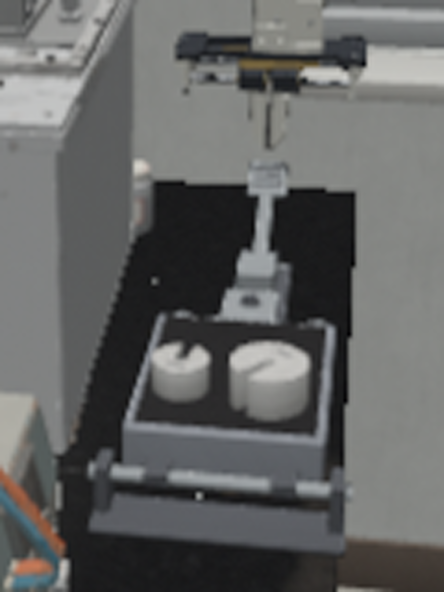

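```bash
python3 - <<'E'
from h import *
o=get_obs();t=o['tool_pos']
print('tcp wrist',proj('wrist',t),'side',proj('side',t))
r,c=proj('side',t);print('zoom',(c-290)*3.7,(r-130)*3.7)
for rr in (188,204,220):
    for z in (95,105,111,118): print(rr,z,onz('wrist',(rr,321),z)[1].round(1),end='; ')
    print()
# side zoomed pedal corners
for u,v in ((268,162),(268,178),(268,193)):
    rc=(130+v/3.7,290+u/3.7); a,d=ray('side',rc); k=(479.5-a[0])/d[0]
    for y in (-190,-210,-230): print((u,v),y,np.round(a+d*(y-a[1])/d[1],1))
print([ (round(x['conf'],2),x['location']) for x in boxes_of('handle_pedal','wrist')])
E
```

```text
tcp wrist (np.float64(219.54388908047548), np.float64(320.87486840049354)) side (np.float64(176.30203779823657), np.float64(361.3454158462054))
zoom 263.97803863096004 171.31753985347532
188 95 -195.4; 188 105 -193.1; 188 111 -191.7; 188 118 -190.1; 
204 95 -207.9; 204 105 -205.0; 204 111 -203.3; 204 118 -201.2; 
220 95 -220.8; 220 105 -217.2; 220 111 -215.1; 220 118 -212.7; 
(268, 162) -190 [ 474.4 -190.   132. ]
(268, 162) -210 [ 475.6 -210.   124.2]
(268, 162) -230 [ 476.8 -230.   116.4]
(268, 178) -190 [ 473.9 -190.   114.5]
(268, 178) -210 [ 475.1 -210.   106.4]
(268, 178) -230 [ 476.3 -230.    98.4]
(268, 193) -190 [ 473.3 -190.    97.9]
(268, 193) -210 [ 474.5 -210.    89.6]
(268, 193) -230 [ 475.7 -230.    81.3]
[(0.57, [176.1, 320.2])]
```

>>> send_rows:
  targets:
    - [[0,0,0,-1,0,3,1],[0,0,0,-2,0,6,1],[0,0,0,-3,0,9,1],[0,0,0,-4,0,12,1],[0,0,0,-5,0,15,1]]

```text
time: 10.5
tool_pos: [479.7, -219.5, 96.4]
tcp_rot: [-3.141, -0.0, 1.575]
contact_force: [-0.3, 0.7, -0.2]
grip_width: 0.2
```

```bash
python3 - <<'E'
from h import *
save('side','s9.png')
o=get_obs();print(o['time'],o['tool_pos'],np.degrees(o['tcp_rot']),o['grip_width'],o['contact_force'])
im=cv2.imread('pics/s9.png'); cv2.imwrite('pics/s9z.png',cv2.resize(im[130:290,290:410],None,fx=3.7,fy=3.7,interpolation=cv2.INTER_CUBIC))
E
```

```text
10.55 [ 479.40519449 -219.49491416   95.8221648 ] [-1.79947497e+02 -3.60839123e-02  9.02288607e+01] 0.25012978817482107 [-0.32212285  0.82444523 -0.83696939]
```

View pics/s9z.png

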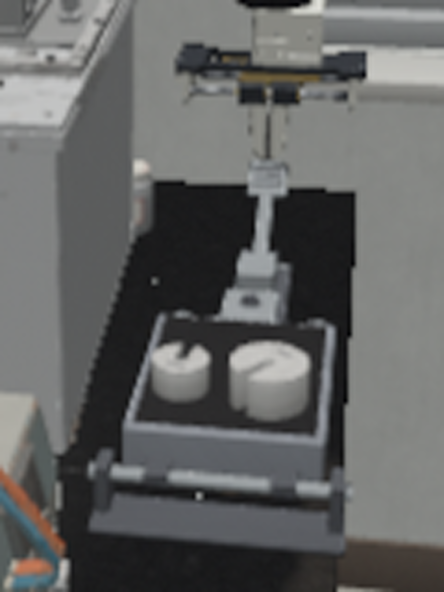

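```bash
python3 - <<'E'
from h import *
a=cv2.imread('pics/s8.png');b=cv2.imread('pics/s9.png')
f=lambda im:cv2.resize(im[140:215,340:385],None,fx=8,fy=8,interpolation=cv2.INTER_NEAREST)
cv2.imwrite('pics/cmp.png',np.hstack([f(a),f(b)]))
o=get_obs();r,c=proj('side',o['tool_pos']);print((c-340)*8,(r-140)*8)
for d in (0,20): print(proj('side',o['tool_pos']+[0,0,d]))
print(o['joint_positions'])
save('wrist','w9.png')
E
```

```text
171.18353989120033 317.47572216809067
(np.float64(179.68446527101133), np.float64(361.39794248640004))
(np.float64(174.87443870300987), np.float64(361.56199332255073))
[-5.74789831e-01  4.45257242e-01  1.65528096e+00  3.00664422e-05
  1.04216604e+00 -5.78799672e-01]
```

View pics/cmp.png

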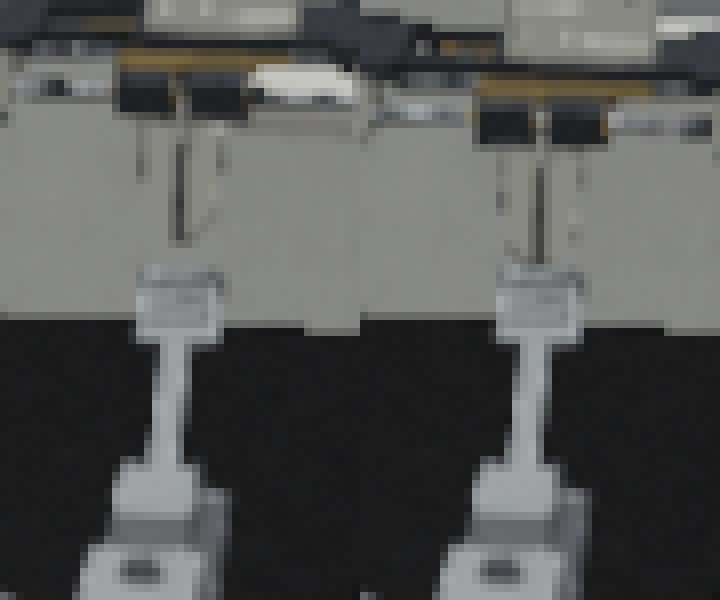

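View pics/w9.png

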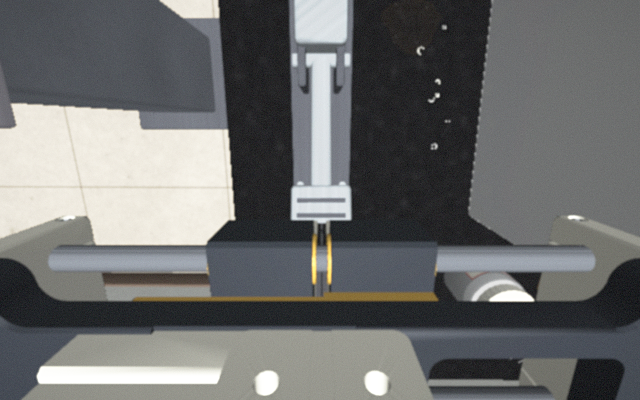

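```bash
python3 - <<'E'
from h import *
o=get_obs();t=o['tool_pos'];print(t)
print('grasp',proj('wrist',t+[0,0,18.8]))
for p in [(479.5,-230,116),(479.5,-192,102),(479.5,-224,95),(479.5,-190,98)]: print(p,proj('wrist',p))
for z in (95,100,105): print(z,onz('wrist',(187,321),z)[1], 'outer219',onz('wrist',(219,321),z+16)[1])
a=onz('wrist',(187,292),100);b=onz('wrist',(187,349),100);print('inner width',np.linalg.norm(a-b))
print('block near',onz('wrist',(40,321),78))
im=cv2.imread('pics/w9.png'); cv2.imwrite('pics/w9z.png',cv2.resize(im[170:310,240:400],None,fx=4.5,fy=4.2,interpolation=cv2.INTER_CUBIC))
E
```

```text
[ 479.37818531 -219.38464786   96.1069475 ]
grasp (np.float64(229.18171567071377), np.float64(320.75952676874624))
(479.5, -230, 116) (np.float64(245.11721256763838), np.float64(320.89685842308484))
(479.5, -192, 102) (np.float64(183.4295074833972), np.float64(321.1207557650405))
(479.5, -224, 95) (np.float64(225.09677198031963), np.float64(321.0069802934303))
(479.5, -190, 98) (np.float64(179.30166390598157), np.float64(321.1426280246715))
95 -196.0182594600678 outer219 -213.817139535732
100 -194.88578492745165 outer219 -212.07581735603262
105 -193.75331039483547 outer219 -210.33449517633323
inner width 38.423177840038015
block near [479.08754436 -99.60776812  78.        ]
```

View pics/w9z.png

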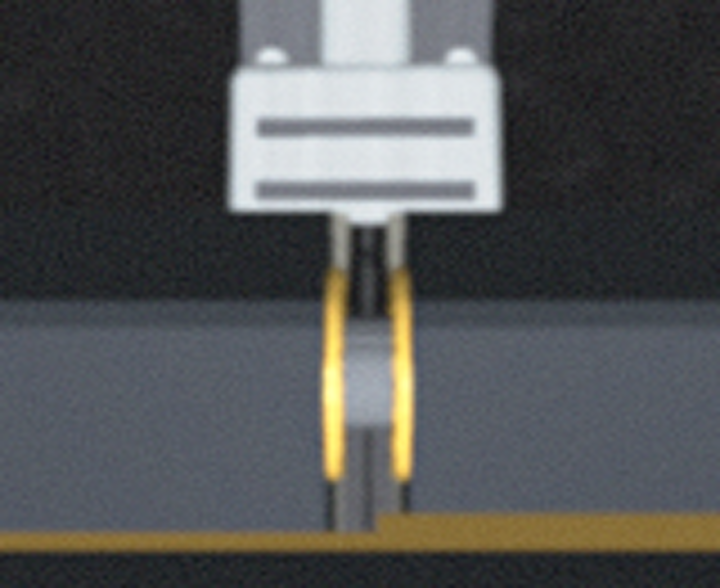

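```bash
python3 - <<'E'
from h import *
a=cv2.imread('pics/s2.png')
x0,y0=330,145
cv2.imwrite('pics/s2z.png',cv2.resize(a[y0:y0+75,x0:x0+75],None,fx=8,fy=8,interpolation=cv2.INTER_CUBIC))
t=np.array([465.3,-213.2,42.1]); u=R.from_euler('xyz',[np.pi,0,np.radians(98.4)])
for n,p in [('tipL',[0,24,0]),('tipR',[0,-24,0]),('graspL',[0,24,-18.8]),('bodyL',[0,24,-65.8]),('bodycen',[0,0,-65.8]),('bodyend',[0,95,-65.8])]:
    r,c=proj('side',t+u.apply(p)); print(n,round((c-x0)*8),round((r-y0)*8))
for n,p in [('blocktop',[465.3,-213,78]),('pedal',[483,-347,111])]:
    r,c=proj('side',p); print(n,round((c-x0)*8),round((r-y0)*8))
E
```

```text
tipL 226 386
tipR 325 385
graspL 228 350
bodyL 230 261
bodycen 280 261
bodyend 82 261
blocktop 278 318
pedal 264 158
```

View pics/s2z.png

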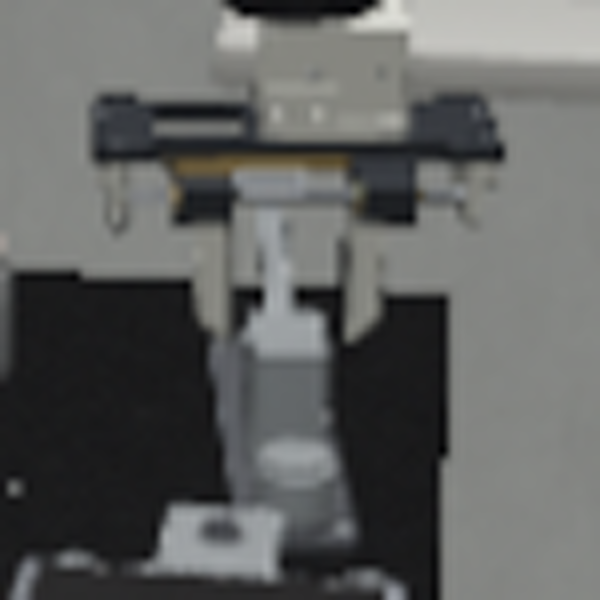

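>>> send_rows:
  targets:
    - [[0,0,0,3,0,0,1],[0,0,0,4,0,1,1],[0,0,0,4,0,4,1],[0,0,0,3,0,7,1],[0,0,0,3,0,10,1]]

```text
time: 11.02
tool_pos: [479.9, -216.7, 86.7]
tcp_rot: [3.141, 0.001, 1.575]
contact_force: [-0.6, -0.8, 4.0]
grip_width: 0.5
```

```bash
cat > look.py <<'E'
from h import *
import sys
fn=sys.argv[1]
a=save('side',fn+'.png')[:,:,::-1]
cv2.imwrite(f'pics/{fn}z.png',cv2.resize(a[140:260,320:400],None,fx=6,fy=5,interpolation=cv2.INTER_CUBIC))
o=get_obs();print(o['time'],o['tool_pos'],np.degrees(o['tcp_rot']),o['contact_force'],o['moment'])
E
python3 look.py s10
```

```text
11.0667 [ 479.78366353 -216.68889623   86.32329528] [1.79990919e+02 1.82350506e-02 9.02381356e+01] [-0.05963247 -0.40404062  2.32920442] [-0.26666111  0.0281432  -0.00552752]
```

View pics/s10z.png

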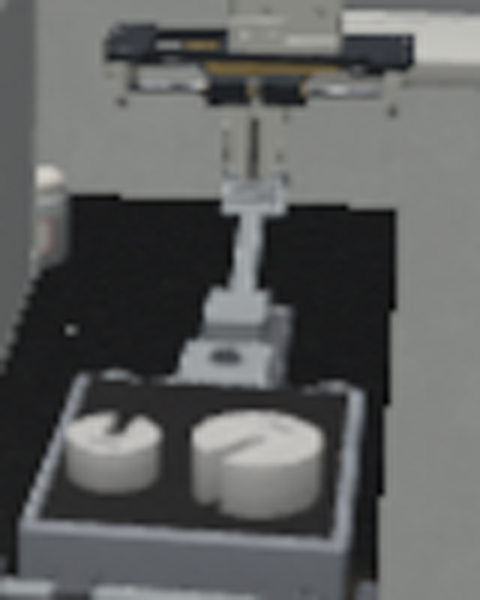

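>>> send_rows:
  targets:
    - [[0,0,0,-1,0,3,1],[0,0,0,-2,0,6,1],[0,0,0,-3,0,9,1],[0,0,0,-3,0,12,1],[0,0,0,-4,0,15,1]]

```text
time: 11.48
tool_pos: [479.8, -220.2, 71.6]
tcp_rot: [3.141, -0.0, 1.575]
contact_force: [-0.4, 1.7, 4.6]
grip_width: 0.4
```

```bash
python3 look.py s11
```

```text
11.5333 [ 479.68194871 -220.46790917   71.10122358] [-1.79989083e+02 -2.15369413e-02  9.02307900e+01] [-0.10901995  0.51256799  2.77657117] [-0.07258323 -0.11271341  0.01265243]
```

View pics/s11z.png

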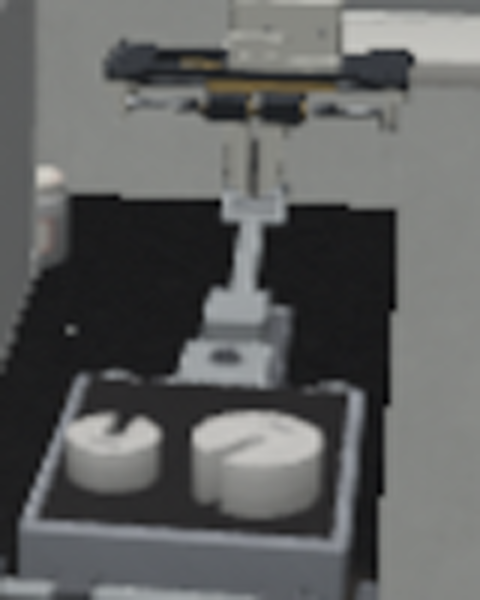

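>>> send_rows:
  targets:
    - [[0,0,0,-0.5,0,3,1],[0,0,0,-1,0,6,1],[0,0,0,-1.5,0,9,1],[0,0,0,-2,0,12,1],[0,0,0,-2.5,0,15,1]]

```text
time: 11.95
tool_pos: [480.2, -224.6, 57.8]
tcp_rot: [3.14, 0.003, 1.575]
contact_force: [-3.8, -4.1, 11.5]
grip_width: 0.7
```

```bash
python3 look.py s12
```

```text
12.0 [ 480.05471689 -224.67499021   57.23894327] [1.79931554e+02 1.69308049e-01 9.02495832e+01] [-2.40119956 -4.79406585  6.82837851] [-0.85769452  0.33385096 -0.06185501]
```

View pics/s12z.png

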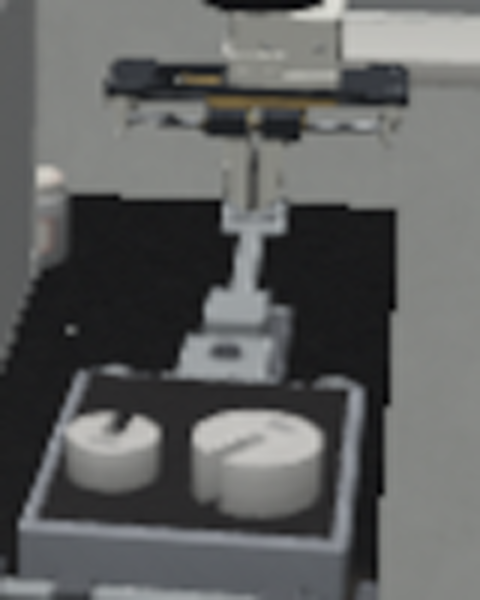

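>>> send_rows:
  targets:
    - [[0,0,0,-1.5,0,2,1],[0,0,0,-2.5,0,4,1],[0,0,0,-3,0,6,1],[0,0,0,-3.5,0,8,1],[0,0,0,-3.5,0,8,1]]

```text
time: 12.42
tool_pos: [480.0, -226.8, 49.1]
tcp_rot: [3.141, 0.001, 1.575]
contact_force: [-0.8, 0.3, 7.6]
grip_width: 0.8
```

```bash
python3 look.py s13; python3 - <<'E'
from h import *
im=save('wrist','w13.png')
E
```

```text
12.4667 [ 480.01435108 -226.77055458   49.18903486] [1.79958183e+02 3.55204391e-02 9.02351147e+01] [-0.5945246   1.18540504  8.14664818] [-0.04470646  0.20181484  0.05386519]
```

View pics/s13z.png

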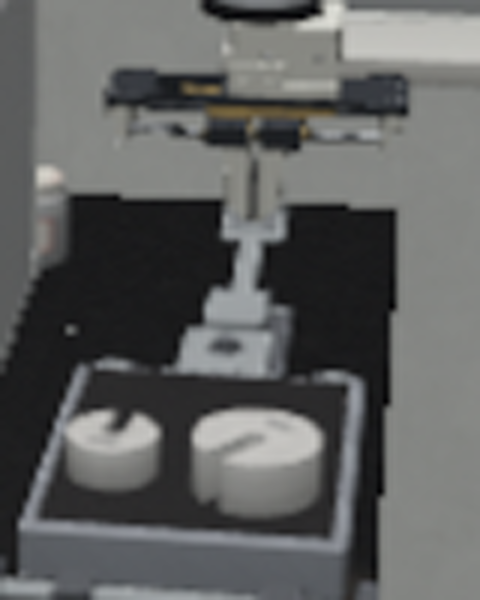

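View pics/w13.png

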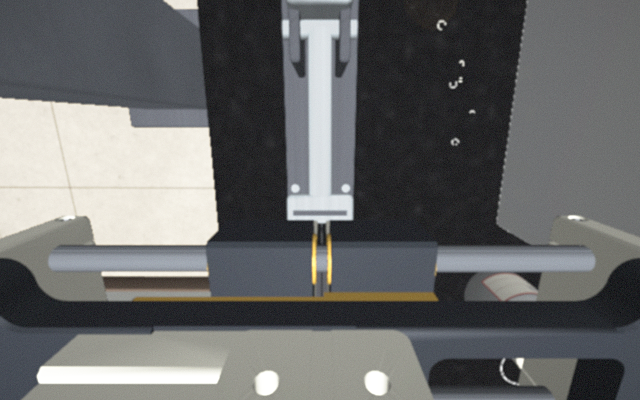

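```bash
cat > rise.py <<'E'
from h import *
import sys
def g(fn): return cv2.imread(f'pics/{fn}.png',0).astype(np.float32)
def meas(a,b,win=(200,216,346,370)):
    r0,r1,c0,c1=win
    big=cv2.resize(b[r0-10:r1+6,c0-6:c1+6],None,fx=8,fy=8,interpolation=cv2.INTER_CUBIC)
    t=cv2.resize(a[r0:r1,c0:c1],None,fx=8,fy=8,interpolation=cv2.INTER_CUBIC)
    m=cv2.matchTemplate(big,t,cv2.TM_CCOEFF_NORMED);_,v,_,l=cv2.minMaxLoc(m)
    return l[0]/8-6,l[1]/8-10,v
p0=np.array(proj('side',[478.7,-12.5,73]));
# bolt moves on the hinge circle: radius ~255, hinge at y=242
th=.05;p1=np.array(proj('side',[478.7,-12.5+254.5*(1-np.cos(th))+ .0,73+254.5*np.sin(th)]));
k=(p1-p0)[0]/th
for f in sys.argv[1:]:
    dx,dy,v=meas(g('s8'),g(f)); print(f,round(dx,2),round(dy,2),round(v,3),'slab rad ~',round(dy/k,4))
E
python3 rise.py s9 s10 s11 s12 s13
```

```text
s9 0.0 0.0 1.0 slab rad ~ -0.0
s10 0.0 0.0 1.0 slab rad ~ -0.0
s11 0.0 0.0 1.0 slab rad ~ -0.0
s12 0.0 -0.75 0.986 slab rad ~ 0.0114
s13 0.0 -1.75 0.951 slab rad ~ 0.0266
```

>>> send_rows:
  targets:
    - [[0,0,0,-0.3,0,3,1],[0,0,0,-0.6,0,6,1],[0,0,0,-0.9,0,9,1],[0,0,0,-1.2,0,12,1],[0,0,0,-1.2,0,12,1]]

```text
time: 12.93
tool_pos: [480.1, -228.6, 37.2]
tcp_rot: [3.141, 0.002, 1.575]
contact_force: [-1.2, -0.6, 7.6]
grip_width: 0.6
```

```bash
python3 look.py s14; python3 rise.py s14
```

```text
12.9833 [ 480.04819975 -228.49556956   37.29032655] [1.79948934e+02 8.67329493e-02 9.02458476e+01] [-1.62371067 -2.01908192  7.92771601] [-0.38584061  0.31336858  0.00383832]
s14 0.0 -2.88 0.878 slab rad ~ 0.0437
```

View pics/s14z.png

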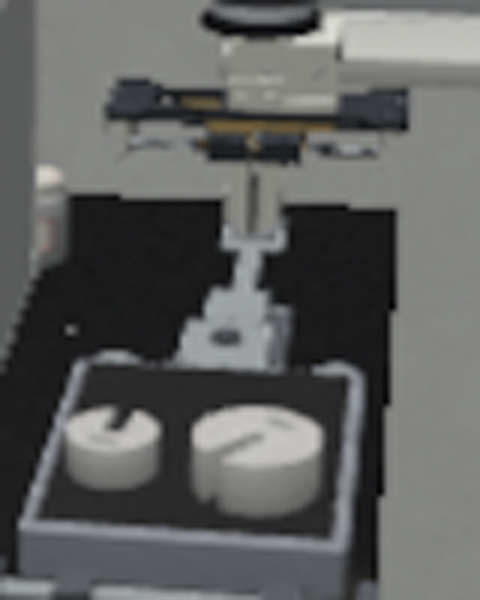

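>>> send_rows:
  targets:
    - [[0,0,0,0.3,0,-4,1],[0,0,0,0.8,0,-8,1],[0,0,0,1.5,0,-13,1],[0,0,0,2.5,0,-18,1],[0,0,0,3.5,0,-23,1]]

```text
time: 13.4
tool_pos: [479.9, -224.0, 60.3]
tcp_rot: [3.141, -0.0, 1.575]
contact_force: [0.6, 0.0, 3.6]
grip_width: 0.1
```

>>> send_rows:
  targets:
    - [[0,0,0,1.5,0,-5,1],[0,0,0,3,0,-10,1],[0,0,0,5,0,-15,1],[0,0,0,7,0,-21,1],[0,0,0,9,0,-27,1]]

```text
time: 13.82
tool_pos: [479.3, -214.6, 87.0]
tcp_rot: [-3.141, -0.001, 1.575]
contact_force: [0.5, 1.2, 0.3]
grip_width: 0.6
```

>>> send_rows:
  targets:
    - [[0,0,0,1,0,-8,1],[0,0,0,2,0,-16,1],[0,0,0,2,0,-18,1],[0,0,0,2,0,-18,1],[0,0,0,2,0,-18,1]]

```text
time: 14.23
tool_pos: [479.7, -213.2, 104.9]
tcp_rot: [3.141, 0.0, 1.575]
contact_force: [0.4, 0.2, 0.0]
grip_width: 0.4
```

```bash
python3 look.py s15; python3 rise.py s15; python3 - <<'E'
from h import *
save('wrist','w15.png'); im=save('top','t15.png')[:,:,::-1]
cv2.imwrite('pics/t15z.png',cv2.resize(im[195:285,225:465],None,fx=3.3,fy=3.3,interpolation=cv2.INTER_CUBIC))
E
```

```text
14.2833 [ 479.53319903 -213.09054298  104.59035477] [-1.79982645e+02 -1.43885168e-02  9.02336600e+01] [0.32022045 0.65132177 0.35090379] [-0.08325209  0.0624394   0.04439254]
s15 0.0 0.0 1.0 slab rad ~ -0.0
```

View pics/s15z.png

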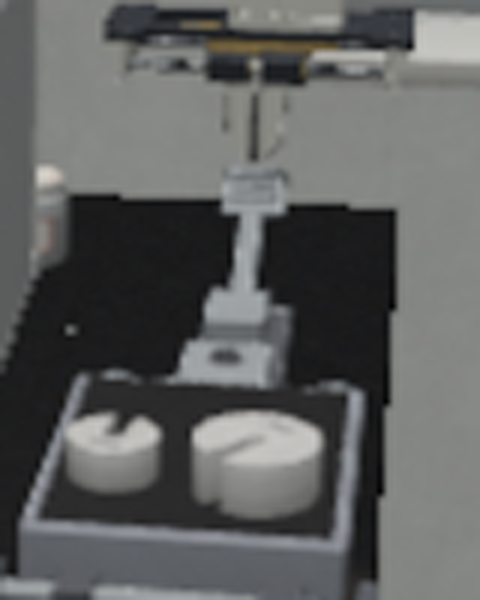

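View pics/w15.png

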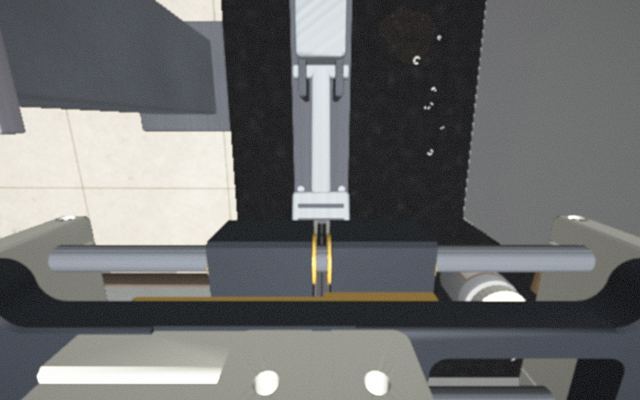

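View pics/t15z.png

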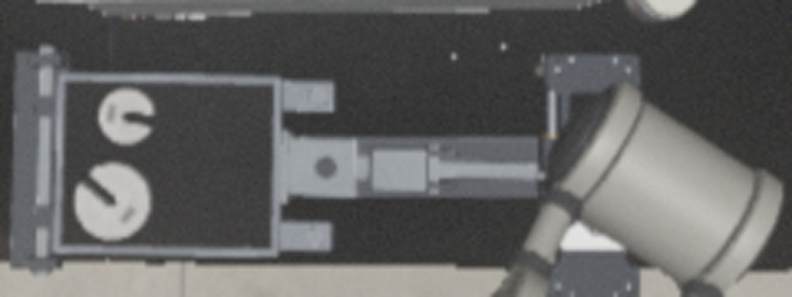

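>>> send_rows:
  targets:
    - [[0,0,0,-0.5,0,4,1],[0,0,0,-1,0,9,1],[0,0,0,-1.5,0,13,1],[0,0,0,-2,0,17,1],[0,0,0,-2.5,0,20,1]]

```text
time: 14.8
tool_pos: [479.4, -215.2, 84.0]
tcp_rot: [-3.141, -0.001, 1.575]
contact_force: [0.5, 3.1, 1.9]
grip_width: 0.4
```

>>> send_rows:
  targets:
    - [[0,0,0,-1,0,3,1],[0,0,0,-2,0,6,1],[0,0,0,-3,0,9,1],[0,0,0,-4,0,12,1],[0,0,0,-4.5,0,15,1]]

```text
time: 15.22
tool_pos: [479.8, -220.8, 69.8]
tcp_rot: [3.141, 0.001, 1.575]
contact_force: [-2.3, -1.0, 5.4]
grip_width: 0.4
```

>>> send_rows:
  targets:
    - [[0,0,0,-1,0,3,1],[0,0,0,-2,0,6,1],[0,0,0,-3,0,9,1],[0,0,0,-4,0,12,1],[0,0,0,-4.5,0,15,1]]

```text
time: 15.63
tool_pos: [479.9, -225.4, 55.4]
tcp_rot: [3.141, 0.001, 1.575]
contact_force: [-3.1, 1.2, 9.5]
grip_width: 0.2
```

>>> send_rows:
  targets:
    - [[0,0,0,-1,0,3,1],[0,0,0,-1.7,0,6,1],[0,0,0,-2.3,0,9,1],[0,0,0,-2.8,0,12,1],[0,0,0,-3.2,0,15,1]]

```text
time: 16.05
tool_pos: [479.8, -228.3, 40.4]
tcp_rot: [3.141, 0.001, 1.575]
contact_force: [-3.1, 2.2, 10.6]
grip_width: 0.6
```

```bash
python3 look.py s16; python3 rise.py s16
```

```text
16.1 [ 479.74109332 -228.35712206   39.83637218] [1.79981069e+02 4.06775103e-02 9.02298588e+01] [-1.61447688  0.93757392  7.27005661] [0.00678986 0.35820947 0.00618684]
s16 0.0 -2.62 0.9 slab rad ~ 0.0399
```

Continue down to the stop in smaller steps, watching the force.

>>> send_rows:
  targets:
    - [[0,0,0,-0.2,0,3,1],[0,0,0,-0.4,0,6,1],[0,0,0,-0.6,0,8,1],[0,0,0,-0.8,0,10,1],[0,0,0,-0.8,0,10,1]]

```text
time: 16.52
tool_pos: [479.8, -229.1, 30.2]
tcp_rot: [3.141, 0.001, 1.575]
contact_force: [-2.9, 1.9, 9.6]
grip_width: 0.4
```

>>> send_rows:
  targets:
    - [[0,0,0,0,0,2,1],[0,0,0,0,0,3,1],[0,0,0,0,0,4,1],[0,0,0,0,0,4,1]]

```text
time: 16.85
tool_pos: [480.0, -229.3, 28.9]
tcp_rot: [3.14, 0.002, 1.575]
contact_force: [-9.4, 5.4, 32.6]
grip_width: 0.3
```

```bash
python3 look.py s17; python3 rise.py s17
```

```text
16.9 [ 480.0718659  -229.29722217   28.95124856] [1.79897795e+02 1.06688258e-01 9.02487951e+01] [-8.98883144  4.91410065 31.35754714] [0.82260942 1.70504406 0.01254144]
s17 0.0 -3.62 0.818 slab rad ~ 0.0551
```

View pics/s17z.png

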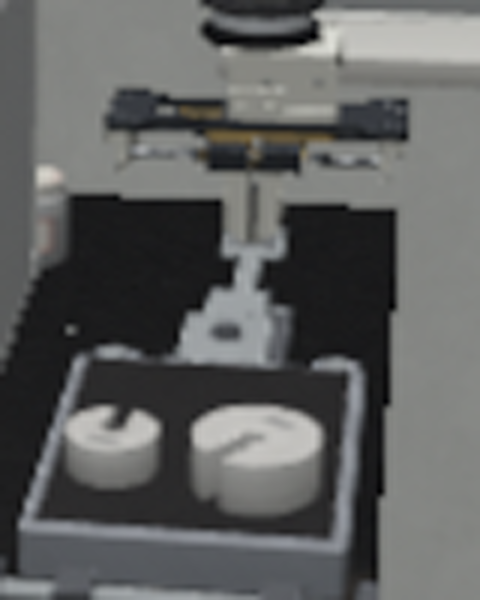

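```bash
python3 - <<'E'
from h import *
a=cv2.imread('pics/s8.png');b=cv2.imread('pics/s17.png')
f=lambda im:cv2.resize(im[172:222,340:380],None,fx=9,fy=9,interpolation=cv2.INTER_CUBIC)
cv2.imwrite('pics/cmp2.png',np.hstack([f(a),f(b)]))
o=get_obs();print(o['contact_force'],o['tau'])
save('top','t17.png');save('wrist','w17.png')
for cam in ('side','top'):
  for n in ('lift_pad','handle_pedal'): print(cam,n,[(round(r['conf'],2),np.round(r['location'],1)) for r in place_of(n,cam)[:2]])
im=cv2.imread('pics/t17.png');im0=cv2.imread('pics/t15.png');g=lambda im:cv2.resize(im[220:270,295:405],None,fx=7,fy=5.5,interpolation=cv2.INTER_CUBIC)
cv2.imwrite('pics/cmp3.png',np.vstack([g(im0),g(im)]))
E
```

```text
[-8.98883144  4.91410065 31.35754714] [-2.91965185e-01 -3.23489928e+01 -1.65625691e+01  2.59817652e-01
 -3.33537430e+00  6.84127139e-03]
side lift_pad [(0.68, array([207.2, 357.6]))]
side handle_pedal [(0.58, array([185.9, 360.5]))]
top lift_pad [(0.71, array([247.3, 323. ]))]
top handle_pedal [(0.4, array([193.5, 419.3]))]
```

View pics/cmp2.png

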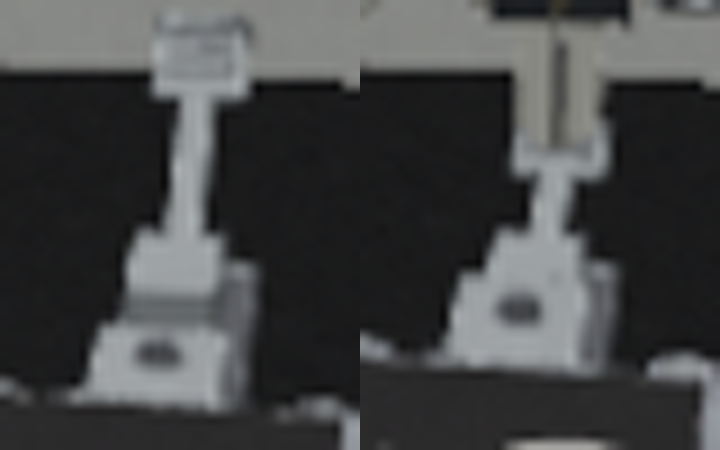

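View pics/cmp3.png

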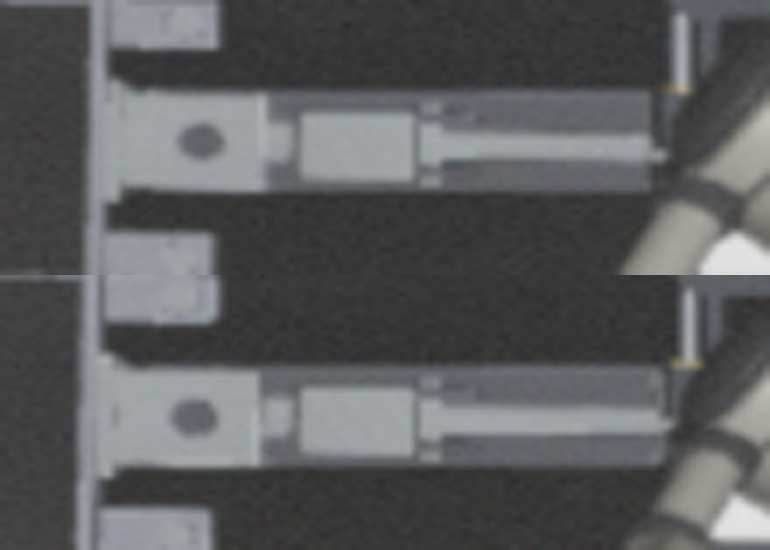

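View pics/w17.png

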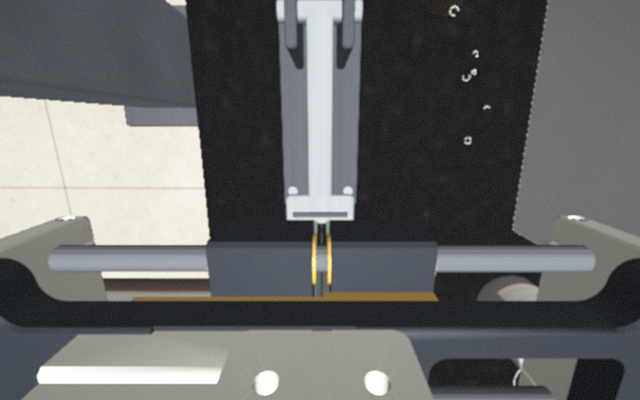

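>>> send_rows:
  targets:
    - [[0,0,0,0,0,-0.4,1],[0,0,0,0,0,-0.8,1],[0,0,0,0,0,-0.8,1],[0,0,0,0,0,-0.8,1],[0,0,0,0,0,-0.8,1]]

```text
time: 17.62
tool_pos: [480.0, -229.2, 29.2]
tcp_rot: [3.14, 0.002, 1.575]
contact_force: [-8.1, 4.5, 27.1]
grip_width: 0.3
```

```bash
python3 look.py s18; python3 - <<'E'
from h import *
a=cv2.imread('pics/s8.png');b=cv2.imread('pics/s17.png');c=cv2.imread('pics/s18.png')
f=lambda im:cv2.resize(im[172:222,345:375],None,fx=8,fy=8,interpolation=cv2.INTER_CUBIC)
cv2.imwrite('pics/cmp4.png',np.hstack([f(a),f(b),f(c)]))
print(np.abs(b.astype(int)-c)[172:222,345:375].max())
def dark(im,r0,r1,c0=352,c1=364):
    g=im[r0:r1,c0:c1].astype(float).mean(2); w=np.clip(140-g,0,None); return (w.sum(1)@np.arange(r0,r1))/w.sum()
print(dark(a,208,215),dark(b,203,210),dark(c,203,210))
E
```

```text
17.6667 [ 480.00425062 -229.25648984   29.21649794] [1.79910318e+02 9.51909349e-02 9.02438106e+01] [-7.61894165  4.72288011 26.9180276 ] [0.74399226 1.44903258 0.02208355]
39
210.42645914396886 205.93513957307061 205.96192790603484
```

View pics/cmp4.png

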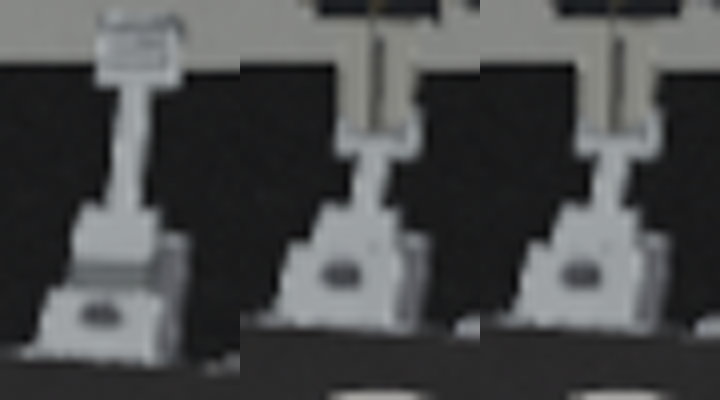

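```bash
python3 - <<'E'
from h import *
print(close_job()); 
E
```

```text
the job is handed in; nothing more can be done
None
```

I handed the job in at about 17.7 s with the jack handle held down on its stop and the front of the slab raised. No verdict was returned, so what follows rests on my own checks.

**What I did:**
- I gripped the jack across its block and slid it flat under the lug. I then let go and pressed the handle pedal with the shut fingers.
- The trial lift took the slab to about 0.04 rad.
- I let the handle right up, and the side camera showed the slab back in its starting position. I then pressed the handle fully down.

**Last checks:**
- **Saddle position:** with the handle up, the saddle was about 1 to 2 mm from the pad centre, by both the wrist and the top camera. The jack showed no shift in the top view with the slab raised.
- **Slab height:** the lug bolt rose 4.5 to 4.9 pixels in the side view, about 0.067 to 0.073 rad. It was unchanged between the last two pictures.
- **Force:** the final push was about 27 N on the pedal, plus about 8 N sideways.
- **Bystanders:** the weights looked unmoved in the pictures, and the arm kept well clear of the small jar and tape roll. The die holder and beaker were never reliably located, so I could not check them directly.

**What disagreed:**
- The fingertips appeared more than 20 mm higher in the side view than the reported tool point. I found the pedal by feeling for contact force instead of trusting that height.
- A template match on the side pictures gave only 0.055 rad for the final lift. I trusted the direct bolt measurement instead, because the match window also took in parts that do not move.

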